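Put the beading kit away: jars, tray and pliers caddy

TASK

Put the beading place away: stand each bead jar on the table upright in its own pocket of the jar tray, working strictly in order from the smallest jar to the largest (pocket 1, by the tray's grip, takes the smallest size; leave the pockets of missing sizes empty). Then slide the loaded tray by its grip straight into the bay until it is fully home against the back, and hang the pliers caddy by its handle on the hook, left hanging still (before or after, as you like). Do not disturb the open bead tubs.

Things in the scene. Friction and masses are not known exactly. Their poses are not given: they have to be found in the camera images.
- jar1: a screw-lid bead jar, a plain upright cylinder with a clear body, green beads and a white lid of the same diameter: 36 mm in diameter, 60 mm tall (size 1 of 5, 1 = smallest, 5 = largest). Origin: centre of its underside, z up its axis. It belongs in pocket 1. Not all five jars are there every time.
- jar2: a screw-lid bead jar, a plain upright cylinder with a clear body, green beads and a white lid of the same diameter: 40 mm in diameter, 68 mm tall (size 2 of 5, 1 = smallest, 5 = largest). Origin: centre of its underside, z up its axis. It belongs in pocket 2. Not all five jars are there every time.
- jar3: a screw-lid bead jar, a plain upright cylinder with a clear body, green beads and a white lid of the same diameter: 44 mm in diameter, 76 mm tall (size 3 of 5, 1 = smallest, 5 = largest). Origin: centre of its underside, z up its axis. It belongs in pocket 3. Not all five jars are there every time.
- jar4: a screw-lid bead jar, a plain upright cylinder with a clear body, green beads and a white lid of the same diameter: 48 mm in diameter, 84 mm tall (size 4 of 5, 1 = smallest, 5 = largest). Origin: centre of its underside, z up its axis. It belongs in pocket 4. Not all five jars are there every time.
- jar5: a screw-lid bead jar, a plain upright cylinder with a clear body, green beads and a white lid of the same diameter: 52 mm in diameter, 92 mm tall (size 5 of 5, 1 = smallest, 5 = largest). Origin: centre of its underside, z up its axis. It belongs in pocket 5. Not all five jars are there every time.
- tray: loose plywood jar tray on the table before the bay's mouth, about 0.3 kg: a board 84 (x) by 280 (y) by 20 mm with a row of five round pockets 12 mm deep, numbered 1 to 5 from the grip's end (1 to 5 dark pips), growing in size. Origin: centre of the board's underside; +y points to the nose, which enters the bay first. A tongue 8 mm thick and 76 mm long with an upright grip sticks out at the -y end.
- pocket1 (a point): centre of the floor of pocket 1 of the tray (40 mm in diameter, for jar 1); axes as the tray's
- pocket2 (a point): centre of the floor of pocket 2 of the tray (44 mm in diameter, for jar 2); axes as the tray's
- pocket3 (a point): centre of the floor of pocket 3 of the tray (48 mm in diameter, for jar 3); axes as the tray's
- pocket4 (a point): centre of the floor of pocket 4 of the tray (52 mm in diameter, for jar 4); axes as the tray's
- pocket5 (a point): centre of the floor of pocket 5 of the tray (56 mm in diameter, for jar 5); axes as the tray's
- tray_grip (a point): point in the tray's upright grip, 65 mm over the table and 51 mm outside the board's -y end. The grip is a plywood fin 12 mm thick (tray x), 50 mm long (tray y), from 8 to 86 mm over the table; pinch it from above across its thickness; it stays outside the bay. The tray drags on the table and lags a little when turned by it; the guides take in a nose 8 mm off line.
- tray_nose (a point): middle of the tray's leading end (+y), 10 mm over its underside; axes as the tray's
- bay: tray bay, fixed: a low bottomless plywood housing with a clear cover; the tray slides in on the table. Inside 90 mm wide (x), 282 mm deep (y), 108 mm high; outside 114 mm wide, top at 114 mm. Origin: on the table in the middle of its open mouth; +y points straight in. Two guides 30 mm high flare outwards to about 110 mm width 33 mm ahead of the mouth.
- bay_back (a point): middle of the inner face of the bay's back wall, 10 mm over the table; axes as the bay's. The tray's nose touches it when the tray is fully home (the board's other end is then flush with the mouth to 2 mm).
- caddy: loose pliers caddy, an open tin box 80 mm (x) by 110 mm (y) by 60 mm high with pliers in it, 0.18 kg; two thin steel uprights at its ends (y = +-50 mm) carry a fixed round wooden handle bar. Origin: centre of its underside, z up.
- caddy_bar (a point): middle of the caddy's handle bar, 120 mm above the caddy's underside; the bar runs along the caddy's y, is 10 mm thick and 100 mm long, free below for 55 mm. Pinch it from above beside its middle, which is where the hook goes.
- hookstand: the hook stand, fixed: a wooden foot (110 by 130 by 16 mm, mostly behind the post) and a 20 mm round post 267 mm tall, with one steel hook, 8 mm thick, that reaches 96 mm along its -x and turns up at the end. Origin: under the post on the table.
- hook_seat (a point): top of the hook's lowest part, 249 mm over the table and 70 mm from the post's axis along the stand's -x; axes as the stand's. The upturned tip is 26 mm further out and reaches 275 mm over the table. A bar lowered here, across the hook (along the stand's y), rests with its centre about 5 mm higher.
- tub1: open clear tub of beads, 84 mm across and 42 mm high, on the table to the left; not part of the job. Origin: centre of its underside.
- tub2: open clear tub of beads, 76 mm across and 36 mm high, on the table to the right; not part of the job. Origin: centre of its underside.
- tub3: open clear tub of beads, 68 mm across and 34 mm high, standing on the bay's cover; not part of the job. Origin: centre of its underside.
Things that resemble listed ones, but are neither listed nor needed, are in the scene too. Leave any purple look-alike of the jar3 alone.

How it is judged:
By the outcome, as a careful person would: the job done as asked, in the order asked, and still so for the second after the job is handed in, with the robot touching nothing.
Of jar1, jar2, jar3, jar4, jar5 only 3 to 5 are there at a start; the rules pass over those that are not, and their reading is None.
At some moment in a run one of tray, caddy may be knocked a few centimetres aside while the robot is not near it.
It also fails if it takes over 210 s, if anything falls off the work surface, if the arm or the gripper's body presses on something with over 40 N, if the wrist force passes 120 N, or if a joint passes its speed limit or range.

ROBOT

A 6-joint arm with a two-finger parallel gripper is mounted at the origin on the work surface. World frame = base frame: x ahead of the robot, y to its left, z up, the work surface at z = 0. Lengths are in m, angles in rad, forces in N, time in s.
With the tool pointing down it reaches from about 0.35 to 0.85 m from the base axis. Payload 8.1 kg.
Tool frame: the origin (TCP) lies at the very end of the fingers, on their centre line; the grasp point (between the pads) lies 19 mm behind it; z points along the fingers, y is the line along which they close (so a half turn about z gives the same grasp; the last joint's range is limited). The gripper opens to 93 mm and grips with 3 to 60 N. Pads are 15 mm wide; open, the fingers measure 128 mm over their backs; the gripper's body (75 mm by 188 mm) begins 65 mm behind the grasp point.
Start: joints at [1.258, 0.13, 1.488, -0, 1.523, -0.085], TCP at [0.135, 0.585, 0.219] pointing down, gripper open.
Joint ranges: [-2.96, 2.96], [-0.89, 2.26], [0.02, 2.5], [-1.34, 4.48], [0, 2.73], [-2.66, 2.66]. Speed limits (rad/s): [2.39, 2.39, 2.79, 3.14, 3.14, 3.14].

INTERFACE

Orientations are given as a rotation vector (axis times angle).
In Python, from plant import robot, imaging gives the robot as it stands.
- The arm moves only by the tool jog_arm, never from a script. Its argument "rows" is a list of rows, each a list of 2 entries, a list of its own where there are three numbers: the shift along the tool's x, y, z each as a share of 0.2 m, from -1 to 1, then the turn, a rotation vector about the tool's x, y, z each as a share of pi/2 rad, from -1 to 1. A call has 1 to 5 rows; each row is the pose to reach, as a shift and turn from the pose commanded when the call began, along the tool's axes at that moment; what a row does not reach only later rows make up. A row lasts 1/10 s, in which the tool goes at most 50 mm and 8.59 degrees, less where a joint would pass 70% of its speed; a pose out of reach is approached as far as the arm can. A call with a number of a shift or a turn outside -1 to 1 is refused whole. A call with a gripper value outside its range is refused whole. "hand" is the closure, from -1 (fully open) to 1 (shut), set as the call begins (left out, the last holds). The fingers move at their own pace and stop on an object; "squeeze" is the grip in N (left out, the last holds). Time passes only in rows, so rows that repeat a pose let the fingers close. It gives the time, the measured TCP pose, the force, the opening and the grip force at its end, in the units of the state.
- robot.read_state(): the state, without advancing time (a new reading comes with each control period).
- imaging.read_camera(name): name is "scene" or "side" or "wrist"; returns a dict with "frame" (420x560x3 uint8, red, green, blue), "vertical_fov" (degrees; the focal length in pixels is half the picture's height over the tangent of half this angle, whatever the lens; pixels are square), "cx", "cy" (the principal point, pixels), "R" (3x3) and "t" (3): a world point X has camera coordinates R X + t. Camera axes: x right, y down, z forward; pixel columns grow to the right and rows downward; lengths in m; the calibration is good to about 2 mm. The wrist camera is an equidistant fisheye: a pixel r from the principal point sees the ray r / f radians off the axis. A picture is of the moment at which its call begins. There is no depth.
- robot.close_job(): hands the job in; it is judged then, once.
The state is a dict: "t": time; "q": joint angles; "dq": joint speeds; "joint_torque": joint torques, N m; "tool_pos": TCP position; "orientation": TCP orientation; "force": force on the tool from outside, world axes, zero at the start; "wrist_torque": the same for the moment, N m; "opening": finger opening in m; "gripper_force": force on a finger pad.
Only numpy, scipy, OpenCV 4.12 (cv2) and the standard library are available. Lean on these libraries where they do the work, as an engineer would, in place of code of your own. Each camera call takes 0.05 s, during which the arm holds its last target. There are 200 camera calls.

## Working session

There is one attempt and no reset: what is moved stays moved. The work goes in short steps, Python scripts to look and compute and a tool call to move; the robot and the scene stay as the last step left them, time stands still between calls to the robot, and variables do not carry over. Pictures are saved under pics/ and viewed, at most 14 in all, crops included, and the job is handed in when it is done.

Besides the shell and the picture viewer there is one more tool, called as name([rows], argument=value, ...), one row to a line, values as JSON. jog_arm: Moves the arm, as the interface text tells. Its arguments: {"type":"object","properties":{"rows":{"type":"array"},"hand":{"type":"number"},"squeeze":{"type":"number"}},"required":["rows"]}

```bash
mkdir -p pics
cat > h.py <<'E'
import numpy as np, cv2
from plant import robot, imaging
from scipy.spatial.transform import Rotation as Ro
def cam(n):
    c=imaging.read_camera(n); c['f']=c['frame'].shape[0]/2/np.tan(np.radians(c['vertical_fov'])/2); c['n']=n
    c['R']=np.array(c['R']);c['t']=np.array(c['t']); return c
def save(c,fn,box=None,s=1):
    im=c['frame'][:,:,::-1]
    if box: im=im[box[1]:box[3],box[0]:box[2]]
    cv2.imwrite('pics/'+fn,cv2.resize(im,None,fx=s,fy=s,interpolation=cv2.INTER_CUBIC))
def ray(c,u,v):
    x,y=(u-c['cx'])/c['f'],(v-c['cy'])/c['f']
    if c['n']=='wrist':
        r=np.hypot(x,y); s=np.sin(r)/r if r>1e-9 else 1; d=np.array([x*s,y*s,np.cos(r)])
    else: d=np.array([x,y,1.])
    return -c['R'].T@c['t'], c['R'].T@(d/np.linalg.norm(d))
def onz(c,u,v,z):
    o,d=ray(c,u,v); return o+d*(z-o[2])/d[2]
def tri(c1,p1,c2,p2):
    o1,d1=ray(c1,*p1);o2,d2=ray(c2,*p2)
    s=np.linalg.lstsq(np.c_[d1,-d2],o2-o1,rcond=None)[0]
    a,b=o1+s[0]*d1,o2+s[1]*d2; return (a+b)/2,np.linalg.norm(a-b)
def proj(c,X):
    p=c['R']@np.array(X)+c['t']
    if c['n']=='wrist':
        r=np.hypot(p[0],p[1]); th=np.arctan2(r,p[2]); return c['cx']+c['f']*th*p[0]/r, c['cy']+c['f']*th*p[1]/r
    return c['cx']+c['f']*p[0]/p[2], c['cy']+c['f']*p[1]/p[2]
E
python3 - <<'E'
from h import *
for n in['scene','side','wrist']:
    c=cam(n); save(c,n+'0.png',s=1.4); print(n,c['f'],-c['R'].T@c['t'],c['R'][2])
s=robot.read_state(); print(s)
E
```

```text
scene 393.53031641153416 [1.27364738 0.32277074 0.94677984] [-0.63025863 -0.2815863  -0.7235214 ]
side 390.6669199090153 [ 0.10009067 -0.81174098  0.76905029] [ 0.40697466  0.72781191 -0.55196145]
wrist 325.19226210127806 [0.06518741 0.59997017 0.38256812] [ 0.25469612 -0.0603355  -0.96513704]
{'t': 0.15, 'q': array([ 1.25759726e+00,  1.31002978e-01,  1.48897323e+00,  2.54969985e-05,
        1.52300294e+00, -8.54060463e-02]), 'dq': array([-3.33790968e-04, -7.63239761e-04, -4.32380314e-03, -4.58925468e-04,
        1.71245168e-05, -1.65603707e-04]), 'joint_torque': array([ 6.13706088e-04, -5.60473430e+01, -4.92336738e+01,  7.67465984e-02,
        3.05312674e-02, -1.68954803e-04]), 'tool_pos': array([0.13534096, 0.58411061, 0.21784999]), 'orientation': array([-3.57011133e-01, -3.12093918e+00,  2.12667075e-03]), 'force': array([0.34632416, 0.17094959, 0.54093104]), 'wrist_torque': array([-0.05339506,  0.00638471, -0.01090153]), 'gripper_force': 0.0, 'opening': 0.0931376646116802}
```

View pics/scene0.png

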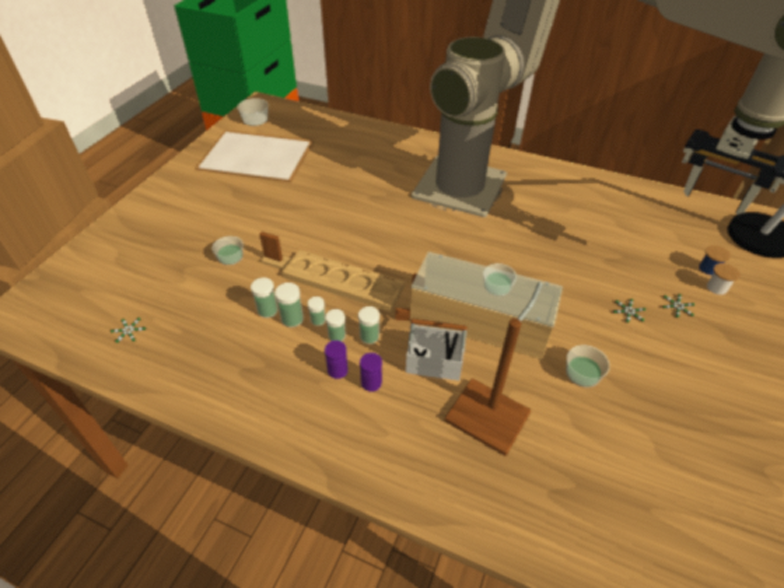

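View pics/side0.png

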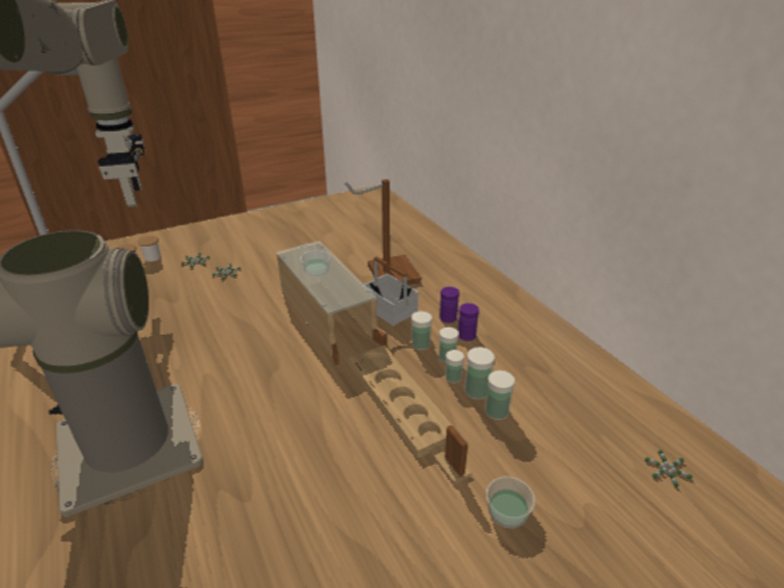

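All five green jars are there, plus two purple look-alikes. At 1.4x scale, the scene view has green jars at (263,297), (288,304), (316,311), (336,325) and (369,325), and purple ones at (336,360) and (371,372). The tray grip is at (272,246), the bay at (485,300), the caddy at (435,350) and the stand post at (505,365). The brown-lidded and white pots at (715,265) are decoys. I'll segment these and take one close crop.

```bash
cat > jars.py <<'E'
from h import *
ROI={'scene':(150,170,290,290),'side':(280,210,385,310)}
def lids(c):
    x0,y0,x1,y1=ROI[c['n']]; im=c['frame'][y0:y1,x0:x1]; hsv=cv2.cvtColor(im,cv2.COLOR_RGB2HSV)
    m=((hsv[...,1]<60)&(hsv[...,2]>150)).astype(np.uint8)
    n,l,st,ce=cv2.connectedComponentsWithStats(m); out=[]
    for i in range(1,n):
        if st[i,4]<60: continue
        out.append((st[i,0]+x0,st[i,1]+y0,st[i,2],st[i,3],st[i,4],ce[i,0]+x0,ce[i,1]+y0))
    return out
def top(c,b):
    x,y,w,h=b[:4]; cu=x+w/2
    o,d=ray(c,cu,y+h/2); return cu,y+w*abs(d[2])/2
E
python3 - <<'E'
from jars import *
cs={n:cam(n) for n in('scene','side')}
L={n:lids(cs[n]) for n in cs}
for n in cs:
    for b in L[n]: print(n,np.round(b,1))
for i,b in enumerate(L['scene']):
    for j,e in enumerate(L['side']):
        X,r=tri(cs['scene'],top(cs['scene'],b),cs['side'],top(cs['side'],e))
        if r<.008 and .05<X[2]<.11:
            w=[bb[2]*(c['R']@X+c['t'])[2]/c['f'] for bb,c in((b,cs['scene']),(e,cs['side']))]
            print(i,j,X.round(4),round(r,4),np.round(w,4))
save(cs['scene'],'s1.png',(150,130,410,330),3); save(cs['side'],'d1.png',(190,120,400,370),2.4)
E
```

```text
scene [158.  180.   14.    8.   60.  165.7 184.1]
scene [180.  199.   15.   14.  162.  187.1 205.3]
scene [197.  203.   17.   15.  198.  205.  209.7]
scene [221.  213.   10.   11.   91.  225.6 217.7]
scene [232.  221.   14.   13.  131.  239.2 227.4]
scene [257.  220.   13.   13.  145.  263.3 225.8]
side [294.  222.   14.    9.   95.  300.6 226.3]
side [314.  234.   13.    8.   87.  320.1 237.5]
side [334. 248.  19.  13. 190. 343. 254.]
side [319.  250.   12.    8.   80.  324.5 253.6]
side [349.  265.   18.   13.  181.  357.6 270.6]
1 4 [ 0.6257 -0.2493  0.0804] 0.0036 [0.0456 0.0462]
2 2 [ 0.6268 -0.1842  0.0881] 0.0032 [0.0506 0.0509]
3 3 [ 0.6058 -0.1297  0.057 ] 0.0037 [0.0303 0.0336]
4 1 [ 0.629  -0.0721  0.0648] 0.0019 [0.0411 0.038 ]
5 0 [ 0.6023 -0.005   0.0739] 0.002 [0.0379 0.0421]
```

View pics/s1.png

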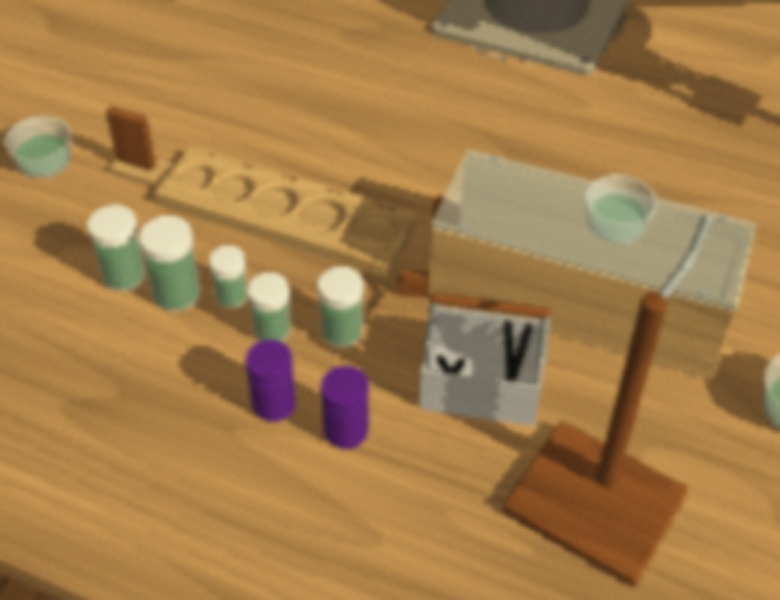

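View pics/d1.png

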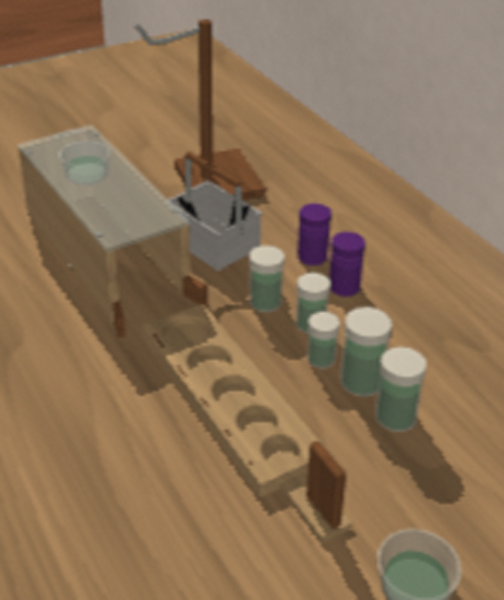

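The crops confirm it: five green jars in a row and two purple decoys nearer the camera at crop (270,380) and (345,405). By height they order as jar4, jar5, jar1, jar2, jar3 from the left (80, 88, 57, 65 and 74 mm measured, bias about -3 mm). Next I'll bring the tool square and over the tray for a look from above.

```bash
cat >> h.py <<'E'
def Rd(yaw=0.): # tool y along world x (turned by yaw), z down
    return Ro.from_euler('z',yaw).as_matrix()@np.array([[0,1,0],[1,0,0],[0,0,-1.]])
def goto(p,yaw=0.):
    s=robot.read_state(); R=Ro.from_rotvec(s['orientation']).as_matrix()
    sh=R.T@(np.array(p)-s['tool_pos'])/.2; tu=Ro.from_matrix(R.T@Rd(yaw)).as_rotvec()/(np.pi/2)
    print('t',round(s['t'],2),'pos',s['tool_pos'].round(4),'shift',sh.round(3),'turn',tu.round(3))
E
python3 - <<'E'
from h import *
goto([.135,.585,.36])
c=cam('scene'); d=cam('side')
g=lambda u,v:(150+u/3,130+v/3); k=lambda u,v:(190+u/2.4,120+v/2.4)
for n,a,z in(('trayA',(182,150),.02),('trayB',(148,193),.02),('noseB',(390,275),.02),('gripTopL',(108,108),.086),('gripTopR',(150,120),.086),('tub1',(40,150),.02),('purp1',(270,357),.076),('purp2',(346,381),.076),('post base',(608,480),.016),('postTop',(650,300),.267),('tub2',(790,400),.036),('bayFL top',(466,155),.114),('bayFR',(435,230),.114),('bayBR',(735,305),.114),('bayBL',(752,222),.114)): print(n,onz(c,*g(*a),z).round(3))
print('bar L,R scene/side',tri(c,g(430,298),d,k(187,162)),tri(c,g(550,312),d,k(238,190)))
for a,b,n in(((656,296),(205,23),'postTop'),((706,218),(138,28),'tip')): print(n,tri(c,g(*a),d,k(*b)))
E
```

```text
t 0.25 pos [0.1354 0.5843 0.2182] shift [ 0.003  0.002 -0.709] turn [-0.     0.     0.855]
trayA [ 0.448 -0.277  0.02 ]
trayB [ 0.524 -0.277  0.02 ]
noseB [0.527 0.017 0.02 ]
gripTopL [ 0.48  -0.344  0.086]
gripTopR [ 0.479 -0.291  0.086]
tub1 [ 0.513 -0.427  0.02 ]
purp1 [ 0.708 -0.027  0.076]
purp2 [0.705 0.049 0.076]
post base [0.67  0.291 0.016]
postTop [0.671 0.286 0.267]
tub2 [0.532 0.423 0.036]
bayFL top [0.421 0.056 0.114]
bayFR [0.532 0.065 0.114]
bayBR [0.51  0.35  0.114]
bayBL [0.398 0.344 0.114]
bar L,R scene/side (array([0.59050542, 0.11502327, 0.13094118]), np.float64(0.0726410092633859)) (array([0.61482374, 0.16846093, 0.09637026]), np.float64(0.0909717155363885))
postTop (array([0.66812255, 0.28699102, 0.2656673 ]), np.float64(0.007684468149114136))
tip (array([0.5751591 , 0.30419691, 0.26949411]), np.float64(0.004998467912563703))
```

jog_arm([
  [[0,0,-0.9],[0,0,0.855]],
  [[0,0,-0.9],[0,0,0.855]],
  [[0,0,-0.9],[0,0,0.855]],
  [[0,0,-0.9],[0,0,0.855]],
  [[0,0,-0.9],[0,0,0.855]],
], hand=-1)

```text
t: 0.85
tool_pos: [0.1359, 0.586, 0.4058]
orientation: [-1.483, -2.767, -0.016]
force: [-1.1, 0.8, 0.3]
opening: 0.0931
gripper_force: 0.0
```

Run:
```python
from h import *
goto([.4,.4,.40])
goto([.42,-.1,.40])
```

```text
t 0.85 pos [0.1359 0.586  0.4058] shift [-1.506  0.584  0.024] turn [ 0.004 -0.006  0.374]
t 0.85 pos [0.1359 0.586  0.4058] shift [-3.643 -0.717 -0.   ] turn [ 0.004 -0.006  0.374]
```

jog_arm([
  [[0,0,0],[0,0,0.378]],
  [[0,0,0],[0,0,0.378]],
  [[0,0,0],[0,0,0.378]],
  [[0,0,0],[0,0,0.378]],
  [[0,0,0],[0,0,0.378]],
])

```text
t: 1.35
tool_pos: [0.1355, 0.5845, 0.3986]
orientation: [2.225, 2.218, -0.0]
force: [-0.3, -1.6, -0.3]
opening: 0.093
gripper_force: 0.0
```

jog_arm([
  [[-0.25,0.25,0],[0,0,0]],
  [[-0.5,0.5,0],[0,0,0]],
  [[-0.7,0.7,0],[0,0,0]],
  [[-0.9,0.9,0],[0,0,0]],
  [[-1,1,0],[0,0,0]],
])

```text
t: 1.85
tool_pos: [0.3131, 0.406, 0.3988]
orientation: [2.216, 2.227, 0.001]
force: [1.3, 0.1, 1.1]
opening: 0.0928
gripper_force: 0.0
```

jog_arm([
  [[-0.2,0.1,0],[0,0,0]],
  [[-0.4,0.2,0],[0,0,0]],
  [[-0.6,0.3,0],[0,0,0]],
  [[-0.8,0.4,0],[0,0,0]],
  [[-1,0.4,0],[0,0,0]],
])

```text
t: 2.35
tool_pos: [0.3931, 0.2055, 0.398]
orientation: [2.218, 2.225, -0.001]
force: [0.5, 0.5, -0.7]
opening: 0.0928
gripper_force: 0.0
```

jog_arm([
  [[-0.25,0,0],[0,0,0]],
  [[-0.5,0,0],[0,0,0]],
  [[-0.75,0,0],[0,0,0]],
  [[-1,0,0],[0,0,0]],
  [[-1,0,0],[0,0,0]],
])

```text
t: 2.85
tool_pos: [0.3915, 0.0019, 0.3987]
orientation: [2.226, 2.215, -0.002]
force: [-0.7, 0.6, 0.1]
opening: 0.0928
gripper_force: 0.0
```

jog_arm([
  [[-0.15,0,0],[0,0,0]],
  [[-0.3,0,0],[0,0,0]],
  [[-0.4,0,0],[0,0,0]],
  [[-0.4,0,0],[0,0,0]],
  [[-0.4,0,0],[0,0,0]],
])

```text
t: 3.35
tool_pos: [0.3918, -0.0719, 0.3987]
orientation: [-2.22, -2.222, -0.001]
force: [-0.2, -0.3, -0.4]
opening: 0.0931
gripper_force: 0.0
```

Run:
```python
from h import *
goto([.42,-.1,.40])
c=cam('wrist'); save(c,'w1.png',s=1.4); print(-c['R'].T@c['t'],c['R'])
```

```text
t 3.35 pos [ 0.3918 -0.0719  0.3987] shift [-0.14   0.141 -0.007] turn [ 0.    -0.     0.001]
[ 3.92176953e-01 -1.93221671e-04  5.63572515e-01] [[ 9.99998965e-01  1.43578041e-03  8.91536300e-05]
 [ 1.36264447e-03 -9.65280627e-01  2.61211512e-01]
 [ 4.61100644e-04 -2.61211120e-01 -9.65281585e-01]]
```

View pics/w1.png

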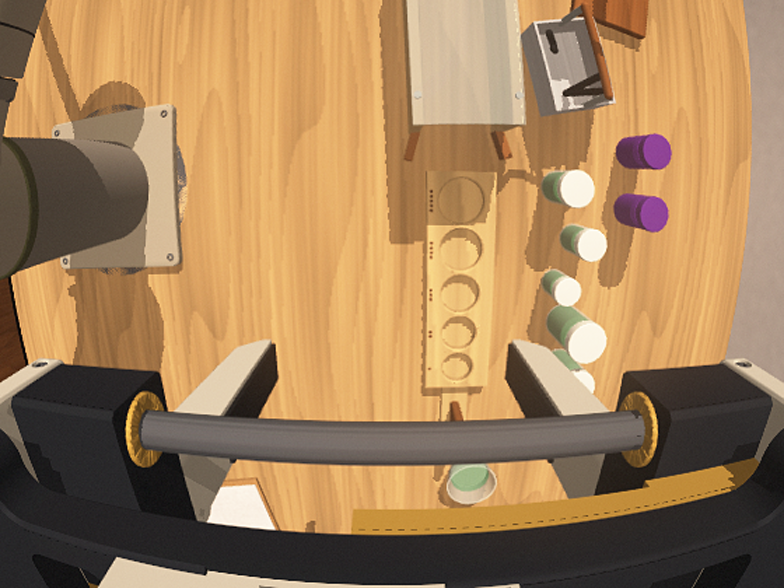

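The overhead view shows tray pockets 5 to 1 at (462,200), (460,249), (459,293), (458,332) and (457,367). Lids are at (575,188) for jar3, (590,243) for jar2, (566,291) for jar1, (583,341) for jar5 and (582,383) for jar4, the last partly hidden. The caddy is at (568,60).

Run:
```python
from h import *
c=cam('wrist'); np.savez('w1.npz',**c)
im=c['frame']; hsv=cv2.cvtColor(im,cv2.COLOR_RGB2HSV)
m=((hsv[...,1]<50)&(hsv[...,2]>190)).astype(np.uint8); m[:, :380]=0; m[:110]=0
n,l,st,ce=cv2.connectedComponentsWithStats(m)
H={}
for i in range(1,n):
    if st[i,4]<150: continue
    x0,y0,w,hh=st[i,:4]
    cs,_=cv2.findContours((l==i).astype(np.uint8),0,2)
    (u,v),r=cv2.minEnclosingCircle(cs[0]); e=cv2.fitEllipse(cs[0])
    print('lid',st[i,:5],np.round((u,v,r),1),np.round(e[0],1),np.round(e[1],1),[onz(c,e[0][0],e[0][1],z).round(4)[:2] for z in(.06,.068,.076,.084,.092)])
x0,y0,x1,y1=295,110,360,285; s=8
g=cv2.resize(cv2.cvtColor(im,cv2.COLOR_RGB2GRAY)[y0:y1,x0:x1],None,fx=s,fy=s,interpolation=cv2.INTER_CUBIC)
C=cv2.HoughCircles(cv2.GaussianBlur(g,(0,0),4),cv2.HOUGH_GRADIENT,1.5,200,param1=80,param2=30,minRadius=80,maxRadius=140)
out=cv2.cvtColor(g,cv2.COLOR_GRAY2BGR)
for u,v,r in C[0][np.argsort(C[0][:,1])]:
    a=(x0+(u+.5)/s-.5,y0+(v+.5)/s-.5); o,d=ray(c,*a); X=onz(c,*a,.02); dist=np.linalg.norm(X-o)
    print('circ',np.round(a,1),X.round(4),'dia',round(2*r/s/c['f']*dist,4)); cv2.circle(out,(int(u),int(v)),int(r),(0,0,255),3)
cv2.imwrite('pics/h1.png',cv2.resize(cv2.rotate(out,0),(800,297)))
for n,a in dict(noseL=(427,171),noseR=(490,173),endL=(428,386),endR=(483,386)).items(): print(n,onz(c,a[0]/1.4,a[1]/1.4,.02).round(4))
for n,a in dict(bayL=(413,123),bayR=(524,123)).items(): print(n,onz(c,a[0]/1.4,a[1]/1.4,.114).round(4))
```

```text
lid [400 122  24  27 500] [411.  134.8  13.4] [411.8 134.5] [22.7 26.5] [array([ 0.6073, -0.0075]), array([ 0.6039, -0.0073]), array([ 0.6004, -0.0072]), array([ 0.597 , -0.0071]), array([ 0.5936, -0.007 ])]
lid [413 163  20  24 379] [420.7 174.7  12.1] [422.2 174.7] [19.4 23.6] [array([ 0.6311, -0.0732]), array([ 0.6273, -0.072 ]), array([ 0.6235, -0.0708]), array([ 0.6198, -0.0697]), array([ 0.616 , -0.0685])]
lid [396 198  19  21 299] [404.1 207.7  10.5] [404.9 208.1] [17.4 20.1] [array([ 0.6042, -0.131 ]), array([ 0.6009, -0.1289]), array([ 0.5975, -0.1268]), array([ 0.5941, -0.1247]), array([ 0.5908, -0.1226])]
lid [406 229  27  31 632] [417.5 244.   15.4] [418.8 244.4] [25.  30.4] [array([ 0.6396, -0.1972]), array([ 0.6357, -0.194 ]), array([ 0.6317, -0.1909]), array([ 0.6278, -0.1878]), array([ 0.6239, -0.1846])]Traceback (most recent call last):
  File "<stdin>", line 17, in <module>
TypeError: 'NoneType' object is not subscriptable
```

```bash
cat > pock.py <<'E'
from h import *
def pockets(c,guess,dia=(.04,.044,.048,.052,.056),z=.02,fn=None,ks=range(5)):
    """guess: list of xy world; refine each by Hough in a window around it"""
    im=cv2.cvtColor(c['frame'],cv2.COLOR_RGB2GRAY); s=8; res={}; tiles=[]
    for k in ks:
        X=np.array([*guess[k],z]); u,v=proj(c,X); o,_=ray(c,u,v)
        rp=dia[k]/2/np.linalg.norm(X-o)*c['f']; w=int(rp*1.6); x0,y0=int(u)-w,int(v)-w
        g=cv2.resize(im[y0:y0+2*w,x0:x0+2*w],None,fx=s,fy=s,interpolation=cv2.INTER_CUBIC)
        C=cv2.HoughCircles(cv2.GaussianBlur(g,(0,0),4),cv2.HOUGH_GRADIENT,1,1000,param1=40,param2=8,minRadius=int(rp*s*.9),maxRadius=int(rp*s*1.1))
        out=cv2.cvtColor(g,cv2.COLOR_GRAY2BGR)
        if C is not None:
            a,b,r=C[0][0]; cv2.circle(out,(int(a),int(b)),int(r),(0,0,255),3)
            X=onz(c,x0+(a+.5)/s-.5,y0+(b+.5)/s-.5,z); res[k]=X[:2]
        tiles.append(cv2.resize(out,(160,160)))
    if fn: cv2.imwrite(fn,cv2.hconcat(tiles))
    return res
E
python3 - <<'E'
from pock import *
c=dict(np.load('w1.npz')); c['n']='wrist'; c['f']=float(c['f'])
P=[(457,367),(458,332),(459,293),(460,249),(462,200)]
G=[onz(c,a/1.4,b/1.4,.02)[:2] for a,b in P]; print(np.round(G,4))
for k,v in pockets(c,G,fn='pics/h1.png').items(): print(k+1,v.round(4))
for n,a in dict(noseL=(427,171),noseR=(490,173),endL=(428,386),endR=(483,386)).items(): print(n,onz(c,a[0]/1.4,a[1]/1.4,.02).round(4))
for n,a in dict(bayL=(413,123),bayR=(524,123)).items(): print(n,onz(c,a[0]/1.4,a[1]/1.4,.114).round(4))
E
```

```text
[[ 0.4794 -0.2445]
 [ 0.4781 -0.1955]
 [ 0.4771 -0.144 ]
 [ 0.4764 -0.0886]
 [ 0.4772 -0.0288]]
1 [ 0.4799 -0.2427]
2 [ 0.4794 -0.1984]
3 [ 0.4778 -0.1433]
4 [ 0.4771 -0.0878]
5 [ 0.4681 -0.0286]
noseL [0.4347 0.0051 0.02  ]
noseR [0.5108 0.0049 0.02  ]
endL [ 0.4419 -0.272   0.02  ]
endR [ 0.5166 -0.2734  0.02  ]
bayL [0.4135 0.0517 0.114 ]
bayR [0.5249 0.0568 0.114 ]
```

View pics/h1.png

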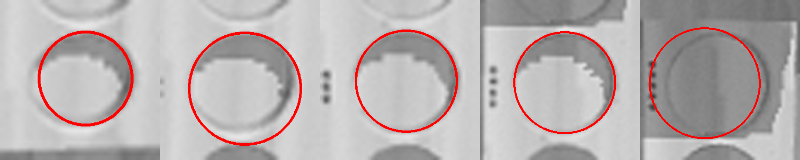

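jog_arm([
  [[-0.2,0.16,0.15],[0,0,0]],
  [[-0.4,0.32,0.3],[0,0,0]],
  [[-0.6,0.48,0.45],[0,0,0]],
  [[-0.74,0.64,0.6],[0,0,0]],
  [[-0.74,0.64,0.6],[0,0,0]],
])

```text
t: 3.95
tool_pos: [0.5206, -0.2207, 0.2754]
orientation: [-2.218, -2.22, 0.001]
force: [0.2, 0.8, 0.4]
opening: 0.0931
gripper_force: 0.0
```

Run:
```python
from h import *
goto([.604,-.131,.25])
c=cam('wrist'); np.savez('w2.npz',**c); save(c,'w2.png',(150,20,500,280),2.28); print(-c['R'].T@c['t'])
```

```text
t 3.95 pos [ 0.5206 -0.2207  0.2754] shift [0.448 0.418 0.127] turn [-0.002 -0.001  0.001]
[ 0.52141919 -0.14908925  0.44039117]
```

View pics/w2.png

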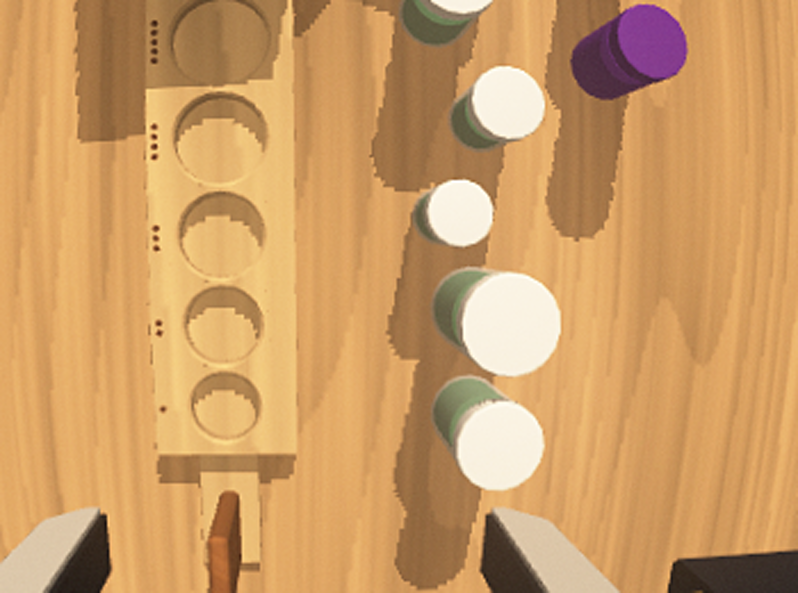

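The close view is clear. Pocket centres at crop are (225.5,405.5), (223.5,324.5), (222,234.5), (221,139) and (222,40). Lids are at (460,212) jar1, (507,103) jar2, (511,323) jar5 and (500,445) jar4, and the tub and purple jar are clear of them.

```bash
cat > tr.py <<'E'
from h import *
YP=np.array([-112,-64,-12,44,104])/1000
D={1:(.036,.06),2:(.04,.068),3:(.044,.076),4:(.048,.084),5:(.052,.092)}
def fit(W,ks):  # W: measured pocket xy -> origin, yaw
    A=np.c_[np.zeros(len(ks)),YP[ks]]; W=np.array(W); a,b=A-A.mean(0),W-W.mean(0)
    y=np.arctan2((a[:,0]*b[:,1]-a[:,1]*b[:,0]).sum(),(a*b).sum()); R=np.array([[np.cos(y),-np.sin(y)],[np.sin(y),np.cos(y)]])
    o=W.mean(0)-R@A.mean(0); P=(R@np.c_[0*YP,YP].T).T+o
    return o,y,P,np.linalg.norm(P[ks]-W,axis=1)
def grip(o,y): return o+np.array([[np.cos(y),-np.sin(y)],[np.sin(y),np.cos(y)]])@[0,-.191]
def wlids(c,minx=0):
    hsv=cv2.cvtColor(c['frame'],cv2.COLOR_RGB2HSV); m=((hsv[...,1]<50)&(hsv[...,2]>190)).astype(np.uint8)
    n,l,st,ce=cv2.connectedComponentsWithStats(m); o=[]
    for i in range(1,n):
        if not 150<st[i,4]<4000 or st[i,1]+st[i,3]>250 : continue
        cs,_=cv2.findContours((l==i).astype(np.uint8),0,2); e=cv2.fitEllipse(cs[0])
        for k,(d,h) in D.items():
            X=onz(c,*e[0],h); oo,_=ray(c,*e[0]); dd=e[1][1]/c['f']*np.linalg.norm(X-oo)
            if abs(dd-d)<.0022: o.append((k,X[:2].round(4),round(dd,4),np.round(e[0],1)))
    return o
E
python3 - <<'E'
from tr import *
c=dict(np.load('w2.npz')); c['n']='wrist'; c['f']=float(c['f'])
W=[onz(c,150+(a+.5)/2.28-.5,20+(b+.5)/2.28-.5,.02)[:2] for a,b in((225.5,405.5),(223.5,324.5),(222,234.5),(221,139),(222,40))]
o,y,P,r=fit(W,[0,1,2,3,4]); print('tray',o.round(4),np.degrees(y).round(2),'grip',grip(o,y).round(4),'\n',P.round(4),(r*1e3).round(1))
for l in wlids(c): print(l)
for n,a in dict(endL=(160,457),endR=(296,455),gripTop1=(230,492)).items(): print(n,onz(c,150+a[0]/2.28,20+a[1]/2.28,.02).round(4))
goto([.604,-.131,.25])
E
```

```text
tray [ 0.4791 -0.1338] 0.26 grip [ 0.4799 -0.3248] 
 [[ 0.4796 -0.2458]
 [ 0.4794 -0.1978]
 [ 0.4791 -0.1458]
 [ 0.4789 -0.0898]
 [ 0.4786 -0.0298]] [1.5 1.  0.4 0.9 2.1]
(3, array([ 0.6013, -0.0089]), np.float64(0.0443), array([350.4,   8.8]))
(2, array([ 0.6282, -0.0738]), np.float64(0.039), array([372.6,  64.4]))
(1, array([ 0.605 , -0.1324]), np.float64(0.0339), array([351.6, 112.7]))
(5, array([ 0.6247, -0.1867]), np.float64(0.0499), array([373.7, 161.8]))
(4, array([ 0.6253, -0.25  ]), np.float64(0.0459), array([368.9, 215. ]))
endL [ 0.4397 -0.2762  0.02  ]
endR [ 0.5212 -0.2746  0.02  ]
gripTop1 [ 0.4815 -0.298   0.02  ]
t 4.0 pos [ 0.5209 -0.2218  0.272 ] shift [0.454 0.416 0.109] turn [-0.004 -0.002  0.   ]
```

jog_arm([
  [[0.2,0.2,0],[0,0,0]],
  [[0.4,0.4,0],[0,0,0]],
  [[0.445,0.42,0.2],[0,0,0]],
  [[0.445,0.42,0.4],[0,0,0]],
  [[0.445,0.42,0.5],[0,0,0]],
])

```text
t: 4.5
tool_pos: [0.6026, -0.1281, 0.1742]
orientation: [-2.214, -2.222, 0.004]
force: [-0.4, 0.4, -1.2]
opening: 0.0927
gripper_force: 0.0
```

jog_arm([
  [[0,0,0],[0,0,0]],
  [[0,0,0],[0,0,0]],
  [[0,0,0],[0,0,0]],
])

```text
t: 4.8
tool_pos: [0.605, -0.1315, 0.1812]
orientation: [2.219, 2.219, 0.003]
force: [0.1, 0.3, -0.1]
opening: 0.0933
gripper_force: 0.0
```

Run:
```python
from tr import *
c=cam('wrist'); 
for l in wlids(c): print(l)
goto([.605,-.132,.033]); save(c,'w3.png',s=1.4); s=robot.read_state(); print(proj(c,s['tool_pos']),-c['R'].T@c['t'])
```

```text
(3, array([ 0.602 , -0.0086]), np.float64(0.0427), array([274.6,  63.7]))
(2, array([ 0.6288, -0.0731]), np.float64(0.0379), array([306.3, 140.5]))
(1, array([ 0.6058, -0.131 ]), np.float64(0.0343), array([279.2, 204. ]))
t 4.85 pos [ 0.6051 -0.1318  0.1813] shift [-0.    -0.003  0.742] turn [ 0.002  0.001 -0.   ]
(np.float64(278.5288659101858), np.float64(258.8439894555224)) [ 0.60488295 -0.05955576  0.34603714]
```

View pics/w3.png

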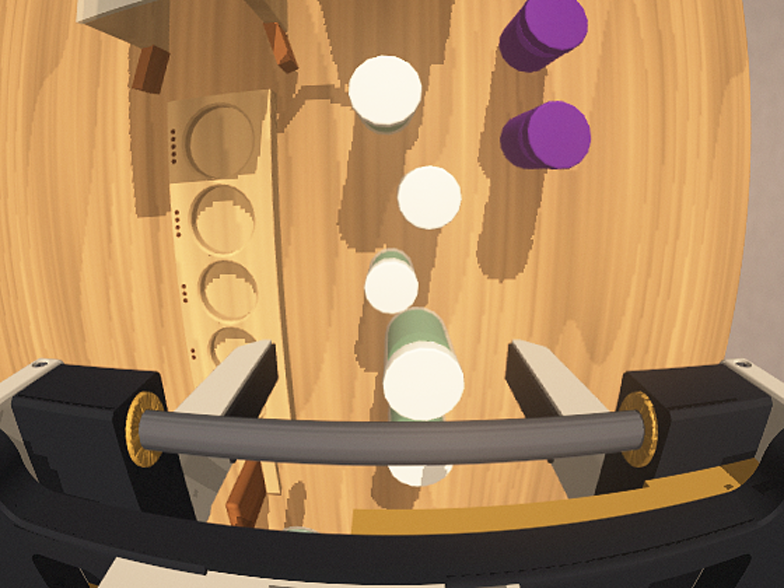

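Jar1's lid at (391,286) lies on the axis between the fingers. I'll descend and grasp.

jog_arm([
  [[0,0,0.2],[0,0,0]],
  [[0,0,0.4],[0,0,0]],
  [[0,0,0.6],[0,0,0]],
  [[0,0,0.74],[0,0,0]],
  [[0,0,0.74],[0,0,0]],
])

```text
t: 5.35
tool_pos: [0.6009, -0.131, 0.0271]
orientation: [-2.219, -2.216, 0.005]
force: [-0.8, 1.1, -0.6]
opening: 0.0928
gripper_force: 0.0
```

jog_arm([
  [[0,0,0],[0,0,0]],
  [[0,0,0],[0,0,0]],
  [[0,0,0],[0,0,0]],
  [[0,0,0],[0,0,0]],
  [[0,0,0],[0,0,0]],
], hand=1, squeeze=15)

```text
t: 5.85
tool_pos: [0.6044, -0.1318, 0.0317]
orientation: [2.221, 2.22, 0.001]
force: [0.3, 0.3, 0.1]
opening: 0.0576
gripper_force: 0.0
```

jog_arm([
  [[0,0,-0.05],[0,0,0]],
  [[0,0,-0.2],[0,0,0]],
  [[0,0,-0.35],[0,0,0]],
  [[0,0,-0.5],[0,0,0]],
  [[0,0,-0.5],[0,0,0]],
])

```text
t: 6.35
tool_pos: [0.6071, -0.1326, 0.1374]
orientation: [2.216, 2.215, 0.007]
force: [0.7, 0.3, 0.4]
opening: 0.0175
gripper_force: 0.0
```

Run:
```python
from tr import *
goto([.4796,-.2455,.133])
```

```text
t 6.35 pos [ 0.6071 -0.1326  0.1374] shift [-0.565 -0.637  0.018] turn [ 0.006  0.002 -0.   ]
```

jog_arm([
  [[0,0,0],[0,0,0]],
  [[0,0,0],[0,0,0]],
  [[0,0,0],[0,0,0]],
  [[0,0,0],[0,0,0]],
  [[0,0,0],[0,0,0]],
], hand=-0.4)

```text
t: 6.85
tool_pos: [0.6032, -0.1315, 0.1297]
orientation: [-2.221, -2.22, 0.001]
force: [0.3, 0.7, -0.5]
opening: 0.053
gripper_force: 0.0
```

jog_arm([
  [[0,0,0],[0,0,0]],
  [[0,0,0],[0,0,0]],
  [[0,0,0],[0,0,0]],
])

```text
t: 7.15
tool_pos: [0.6037, -0.1316, 0.1306]
orientation: [2.222, 2.221, -0.0]
force: [-0.4, 0.9, 1.3]
opening: 0.0648
gripper_force: 0.0
```

Run:
```python
from tr import *
c=cam('wrist')
for l in wlids(c): print(l)
goto([.6055,-.1315,.033])
```

```text
(3, array([ 0.602 , -0.0089]), np.float64(0.0434), array([276. ,  50.6]))
(2, array([ 0.6286, -0.0731]), np.float64(0.0381), array([314.3, 144. ]))
(1, array([ 0.6058, -0.1306]), np.float64(0.0349), array([281.4, 219.7]))
t 7.2 pos [ 0.6037 -0.1316  0.1307] shift [0.001 0.009 0.488] turn [ 0.    -0.    -0.001]
```

jog_arm([
  [[0,0.01,0.2],[0,0,0]],
  [[0,0.01,0.4],[0,0,0]],
  [[0.002,0.01,0.485],[0,0,0]],
  [[0.002,0.01,0.485],[0,0,0]],
  [[0.002,0.01,0.485],[0,0,0]],
])

```text
t: 7.7
tool_pos: [0.6063, -0.1314, 0.0348]
orientation: [2.222, 2.22, 0.001]
force: [0.4, -0.2, 0.4]
opening: 0.0651
gripper_force: 0.0
```

jog_arm([
  [[0,0,0],[0,0,0]],
  [[0,0,0],[0,0,0]],
  [[0,0,0],[0,0,0]],
  [[0,0,0],[0,0,0]],
  [[0,0,0],[0,0,0]],
], hand=1, squeeze=15)

```text
t: 8.2
tool_pos: [0.6061, -0.1314, 0.0344]
orientation: [2.222, 2.22, 0.001]
force: [-0.8, 0.2, 3.8]
opening: 0.0357
gripper_force: 15.0
```

jog_arm([
  [[0,0,0],[0,0,0]],
  [[0,0,0],[0,0,0]],
  [[0,0,0],[0,0,0]],
])

```text
t: 8.5
tool_pos: [0.6062, -0.1314, 0.0344]
orientation: [2.222, 2.22, 0.001]
force: [-2.0, -0.4, 6.4]
opening: 0.0356
gripper_force: 15.0
```

jog_arm([
  [[0,0,-0.1],[0,0,0]],
  [[0,0,-0.2],[0,0,0]],
  [[0,0,-0.35],[0,0,0]],
  [[0,0,-0.5],[0,0,0]],
  [[0,0,-0.5],[0,0,0]],
])

```text
t: 9.0
tool_pos: [0.6086, -0.1321, 0.1389]
orientation: [2.217, 2.216, 0.006]
force: [1.5, 0.1, -0.9]
opening: 0.0355
gripper_force: 15.0
```

Run:
```python
from tr import *
goto([.4796,-.2455,.133])
```

```text
t 9.0 pos [ 0.6086 -0.1321  0.1389] shift [-0.568 -0.645  0.026] turn [ 0.005  0.001 -0.   ]
```

jog_arm([
  [[-0.14,-0.16,0],[0,0,0]],
  [[-0.28,-0.32,0],[0,0,0]],
  [[-0.42,-0.48,0],[0,0,0]],
  [[-0.57,-0.633,0],[0,0,0]],
  [[-0.57,-0.633,0],[0,0,0]],
])

```text
t: 9.5
tool_pos: [0.4753, -0.2478, 0.1322]
orientation: [-2.225, -2.215, 0.003]
force: [0.0, 0.1, -1.5]
opening: 0.0356
gripper_force: 15.0
```

jog_arm([
  [[0,0,0],[0,0,0]],
  [[0,0,0],[0,0,0]],
  [[0,0,0],[0,0,0]],
  [[0,0,0],[0,0,0]],
])

```text
t: 9.9
tool_pos: [0.4796, -0.2443, 0.1334]
orientation: [-2.22, -2.222, -0.0]
force: [-0.3, -0.1, -0.2]
opening: 0.0356
gripper_force: 15.0
```

Run:
```python
from tr import *
c=cam('wrist'); np.savez('w4.npz',**c); goto([.4796,-.2455,.0424]); save(c,'w4.png',(180,110,380,290),4)
s=robot.read_state()['tool_pos']; print(proj(c,s+[0,0,.0256]), -c['R'].T@c['t'])
```

```text
t 9.95 pos [ 0.4796 -0.2444  0.1334] shift [-0.006  0.     0.455] turn [-0. -0.  0.]
(np.float64(278.2142309563422), np.float64(279.7939049564533)) [ 0.4800266  -0.17250596  0.29828633]
```

View pics/w4.png

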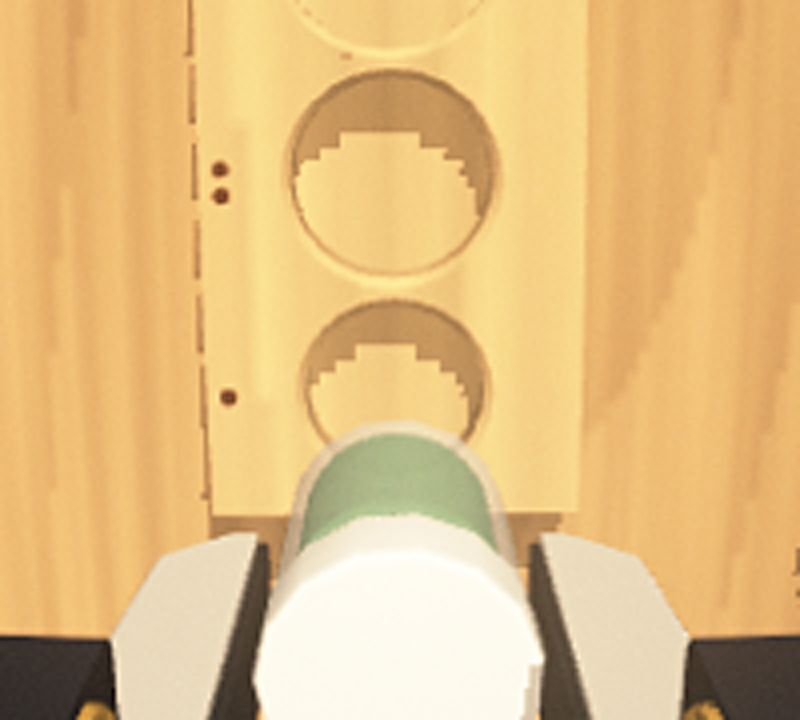

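Run:
```python
from tr import *
c=dict(np.load('w4.npz')); c['n']='wrist'; c['f']=float(c['f'])
k=lambda a,b:(180+(a+.5)/4-.5,110+(b+.5)/4-.5)
for n,a,b,z in(('p1',395.5,394,.02),('p2',393.5,173.5,.02),('p1top',395,300,.02),('p2top',393,69,.02),('p2bot',393,278,.02),('basefront',400,422,.099),('lidfront',400,550,.159),('lidL',257,660,.159),('lidR',543,660,.159),('endL',212,515,.02),('endR',579,512,.02),('L2',190,0,.02),('R2',588,0,.02)): print(n,onz(c,*k(a,b),z).round(4))
```

```text
p1 [ 0.4793 -0.2454  0.02  ]
p2 [ 0.4789 -0.1967  0.02  ]
p1top [ 0.4792 -0.2243  0.02  ]
p2top [ 0.4788 -0.1743  0.02  ]
p2bot [ 0.4788 -0.2194  0.02  ]
basefront [ 0.4803 -0.2293  0.099 ]
lidfront [ 0.4802 -0.2275  0.159 ]
lidL [ 0.4632 -0.2418  0.159 ]
lidR [ 0.4973 -0.2417  0.159 ]
endL [ 0.4373 -0.2741  0.02  ]
endR [ 0.5213 -0.2732  0.02  ]
L2 [ 0.4356 -0.1588  0.02  ]
R2 [ 0.5201 -0.1588  0.02  ]
```

jog_arm([
  [[0.002,-0.005,0.1],[0,0,0]],
  [[0.002,-0.005,0.2],[0,0,0]],
  [[0.002,-0.005,0.3],[0,0,0]],
  [[0.002,-0.005,0.38],[0,0,0]],
  [[0.002,-0.005,0.38],[0,0,0]],
])

```text
t: 10.45
tool_pos: [0.4766, -0.2432, 0.055]
orientation: [-2.218, -2.218, 0.001]
force: [-0.5, 1.2, -0.4]
opening: 0.0356
gripper_force: 15.0
```

jog_arm([
  [[0,0,0.02],[0,0,0]],
  [[0,0,0.04],[0,0,0]],
  [[0,0,0.06],[0,0,0]],
  [[0,0,0.068],[0,0,0]],
  [[0,0,0.068],[0,0,0]],
])

```text
t: 10.95
tool_pos: [0.478, -0.2447, 0.044]
orientation: [-2.222, -2.221, 0.0]
force: [-0.0, -1.2, -0.9]
opening: 0.0356
gripper_force: 15.0
```

jog_arm([
  [[0,0,0.008],[0,0,0]],
  [[0,0,0.008],[0,0,0]],
  [[0,0,0.008],[0,0,0]],
])

```text
t: 11.25
tool_pos: [0.4781, -0.2448, 0.0425]
orientation: [2.222, 2.22, 0.0]
force: [0.2, 0.5, -1.6]
opening: 0.0361
gripper_force: 15.0
```

jog_arm([
  [[0,0,0],[0,0,0]],
  [[0,0,0],[0,0,0]],
  [[0,0,0],[0,0,0]],
  [[0,0,0],[0,0,0]],
  [[0,0,0],[0,0,0]],
], hand=-0.4)

```text
t: 11.75
tool_pos: [0.4781, -0.2448, 0.0425]
orientation: [2.222, 2.221, 0.0]
force: [-0.2, 0.5, 0.7]
opening: 0.0648
gripper_force: 0.0
```

jog_arm([
  [[0,0,-0.2],[0,0,0]],
  [[0,0,-0.4],[0,0,0]],
  [[0,0,-0.6],[0,0,0]],
  [[0,0,-0.6],[0,0,0]],
  [[0,0,-0.6],[0,0,0]],
])

```text
t: 12.25
tool_pos: [0.4789, -0.2453, 0.1638]
orientation: [2.22, 2.219, 0.001]
force: [0.5, -0.1, 0.0]
opening: 0.0653
gripper_force: 0.0
```

Run:
```python
from tr import *
goto([.628,-.073,.163])
goto([.628,-.073,.042])
```

```text
t 12.25 pos [ 0.4789 -0.2453  0.1638] shift [0.862 0.745 0.005] turn [ 0.002  0.001 -0.   ]
t 12.25 pos [ 0.4789 -0.2453  0.1638] shift [0.863 0.743 0.61 ] turn [ 0.002  0.001 -0.   ]
```

jog_arm([
  [[0.22,0.19,0],[0,0,0]],
  [[0.44,0.38,0],[0,0,0]],
  [[0.66,0.57,0],[0,0,0]],
  [[0.855,0.75,0],[0,0,0]],
  [[0.855,0.75,0],[0,0,0]],
])

```text
t: 12.75
tool_pos: [0.6286, -0.0703, 0.1597]
orientation: [-2.218, -2.221, 0.002]
force: [0.0, -0.7, 0.2]
opening: 0.0655
gripper_force: 0.0
```

jog_arm([
  [[0,0,0],[0,0,0]],
  [[0,0,0.2],[0,0,0]],
  [[0,0,0.4],[0,0,0]],
  [[0,0,0.6],[0,0,0]],
  [[0,0,0.6],[0,0,0]],
])

```text
t: 13.25
tool_pos: [0.6209, -0.0733, 0.0336]
orientation: [-2.214, -2.211, 0.013]
force: [-1.3, 0.2, -0.9]
opening: 0.0652
gripper_force: 0.0
```

jog_arm([
  [[0,0,0],[0,0,0]],
  [[0,0,0],[0,0,0]],
  [[0,0,0],[0,0,0]],
])

```text
t: 13.55
tool_pos: [0.6302, -0.0745, 0.0455]
orientation: [2.22, 2.218, 0.004]
force: [-0.4, -0.2, 0.8]
opening: 0.0652
gripper_force: 0.0
```

jog_arm([
  [[0,0,0],[0,0,0]],
  [[0,0,0],[0,0,0]],
  [[0,0,0],[0,0,0]],
  [[0,0,0],[0,0,0]],
  [[0,0,0],[0,0,0]],
], hand=1, squeeze=15)

```text
t: 14.05
tool_pos: [0.6283, -0.0738, 0.0427]
orientation: [2.222, 2.221, 0.0]
force: [0.5, 0.7, 2.0]
opening: 0.0397
gripper_force: 15.0
```

jog_arm([
  [[0,0,0],[0,0,0]],
  [[0,0,0],[0,0,0]],
])

```text
t: 14.25
tool_pos: [0.6283, -0.0739, 0.0427]
orientation: [2.222, 2.22, 0.0]
force: [-0.7, 1.1, 3.1]
opening: 0.0394
gripper_force: 15.0
```

jog_arm([
  [[0,0,-0.1],[0,0,0]],
  [[0,0,-0.2],[0,0,0]],
  [[0,0,-0.35],[0,0,0]],
  [[0,0,-0.45],[0,0,0]],
  [[0,0,-0.45],[0,0,0]],
])

```text
t: 14.75
tool_pos: [0.6303, -0.0742, 0.1361]
orientation: [2.219, 2.217, 0.005]
force: [-0.9, 0.0, -0.4]
opening: 0.0396
gripper_force: 15.0
```

jog_arm([
  [[-0.16,-0.19,0],[0,0,0]],
  [[-0.32,-0.38,0],[0,0,0]],
  [[-0.48,-0.57,0],[0,0,0]],
  [[-0.616,-0.751,0],[0,0,0]],
  [[-0.616,-0.751,0],[0,0,0]],
])

```text
t: 15.25
tool_pos: [0.4731, -0.1991, 0.1299]
orientation: [-2.224, -2.214, 0.004]
force: [0.8, 0.2, -1.0]
opening: 0.0395
gripper_force: 15.0
```

jog_arm([
  [[0,0,0],[0,0,0]],
  [[0,0,0],[0,0,0]],
  [[0,0,0],[0,0,0]],
  [[0,0,0],[0,0,0]],
])

```text
t: 15.65
tool_pos: [0.4785, -0.1961, 0.1322]
orientation: [-2.22, -2.222, 0.0]
force: [0.6, 0.2, -0.3]
opening: 0.0397
gripper_force: 15.0
```

Run:
```python
from tr import *
goto([.478,-.1968,.050])
c=cam('wrist'); np.savez('w5.npz',**c); save(c,'w5.png',(180,110,380,290),4)
```

```text
t 15.65 pos [ 0.4785 -0.1961  0.1322] shift [-0.003 -0.002  0.411] turn [-0.    -0.     0.001]
```

View pics/w5.png

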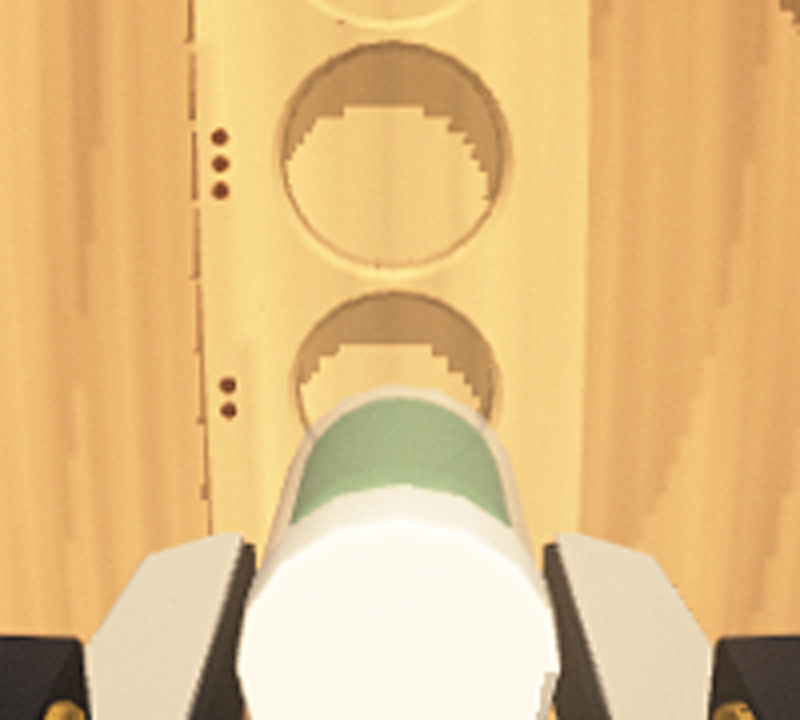

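Run:
```python
from tr import *
c=dict(np.load('w5.npz')); c['n']='wrist'; c['f']=float(c['f'])
k=lambda a,b:(180+(a+.5)/4-.5,110+(b+.5)/4-.5)
for n,a,b,z in(('p3',394,155,.02),('p2top',396.5,291,.02),('basefront',403,385,.0895),('lidfront',403,518,.1575)): print(n,onz(c,*k(a,b),z).round(4))
```

```text
p3 [ 0.4779 -0.1445  0.02  ]
p2top [ 0.4784 -0.1739  0.02  ]
basefront [ 0.4796 -0.1772  0.0895]
lidfront [ 0.4794 -0.1755  0.1575]
```

jog_arm([
  [[0.001,-0.005,0.1],[0,0,0]],
  [[0.001,-0.005,0.2],[0,0,0]],
  [[0.001,-0.005,0.28],[0,0,0]],
  [[0.001,-0.005,0.33],[0,0,0]],
  [[0.001,-0.005,0.33],[0,0,0]],
])

```text
t: 16.2
tool_pos: [0.476, -0.1958, 0.0648]
orientation: [-2.22, -2.219, 0.001]
force: [-0.3, -0.9, -0.2]
opening: 0.0397
gripper_force: 15.0
```

jog_arm([
  [[0,0,0.02],[0,0,0]],
  [[0,0,0.04],[0,0,0]],
  [[0,0,0.06],[0,0,0]],
  [[0,0,0.07],[0,0,0]],
  [[0,0,0.076],[0,0,0]],
])

```text
t: 16.7
tool_pos: [0.4768, -0.1967, 0.0512]
orientation: [-2.222, -2.221, 0.0]
force: [0.2, 1.1, -0.4]
opening: 0.04
gripper_force: 15.0
```

jog_arm([
  [[0,0,0],[0,0,0]],
  [[0,0,0],[0,0,0]],
])

```text
t: 16.9
tool_pos: [0.4769, -0.1968, 0.0514]
orientation: [2.222, 2.22, 0.0]
force: [0.3, -0.4, -0.6]
opening: 0.0398
gripper_force: 15.0
```

jog_arm([
  [[0,0,0],[0,0,0]],
  [[0,0,0],[0,0,0]],
  [[0,0,0],[0,0,0]],
  [[0,0,0],[0,0,0]],
  [[0,0,0],[0,0,0]],
], hand=-0.45)

```text
t: 17.4
tool_pos: [0.4769, -0.1968, 0.0513]
orientation: [2.222, 2.221, 0.0]
force: [0.5, -0.2, -1.2]
opening: 0.067
gripper_force: 0.0
```

jog_arm([
  [[0,0,-0.2],[0,0,0]],
  [[0,0,-0.4],[0,0,0]],
  [[0,0,-0.6],[0,0,0]],
  [[0,0,-0.6],[0,0,0]],
  [[0,0,-0.6],[0,0,0]],
])

```text
t: 17.9
tool_pos: [0.4777, -0.1972, 0.1725]
orientation: [2.22, 2.219, 0.001]
force: [0.5, -0.0, -1.1]
opening: 0.0671
gripper_force: 0.0
```

jog_arm([
  [[0.22,0.15,0],[0,0,0]],
  [[0.44,0.3,0],[0,0,0]],
  [[0.66,0.45,0],[0,0,0]],
  [[0.88,0.6,0],[0,0,0]],
  [[0.94,0.625,0],[0,0,0]],
])

```text
t: 18.4
tool_pos: [0.6022, -0.0053, 0.1686]
orientation: [-2.218, -2.221, 0.002]
force: [-0.4, 0.0, 0.2]
opening: 0.0675
gripper_force: 0.0
```

jog_arm([
  [[0,0,0],[0,0,0]],
  [[0,0,0],[0,0,0]],
  [[0,0,0.2],[0,0,0]],
  [[0,0,0.2],[0,0,0]],
  [[0,0,0.2],[0,0,0]],
])

```text
t: 18.9
tool_pos: [0.6001, -0.0099, 0.13]
orientation: [-2.222, -2.217, 0.004]
force: [0.1, -0.1, -0.5]
opening: 0.0673
gripper_force: 0.0
```

Run:
```python
from tr import *
c=cam('wrist')
for l in wlids(c): print(l)
goto([.6018,-.009,.05])
d=cam('side'); save(d,'d2.png',(190,120,400,370),2.4)
```

```text
(2, array([0.6249, 0.1423]), np.float64(0.0401), array([314.2,  14.6]))
t 18.95 pos [ 0.6014 -0.0099  0.1316] shift [0.004 0.002 0.408] turn [-0.001  0.    -0.001]
```

jog_arm([
  [[0.003,0.002,0.15],[0,0,0]],
  [[0.003,0.002,0.3],[0,0,0]],
  [[0.003,0.002,0.41],[0,0,0]],
  [[0.003,0.002,0.41],[0,0,0]],
  [[0.003,0.002,0.41],[0,0,0]],
])

```text
t: 19.5
tool_pos: [0.6031, -0.0085, 0.0508]
orientation: [2.222, 2.22, 0.001]
force: [0.3, -0.5, 0.4]
opening: 0.0672
gripper_force: 0.0
```

jog_arm([
  [[0,0,0],[0,0,0]],
  [[0,0,0],[0,0,0]],
])

```text
t: 19.7
tool_pos: [0.6041, -0.0085, 0.0516]
orientation: [2.22, 2.219, 0.004]
force: [0.5, -0.5, 0.3]
opening: 0.0678
gripper_force: 0.0
```

jog_arm([
  [[0,0,0],[0,0,0]],
  [[0,0,0],[0,0,0]],
  [[0,0,0],[0,0,0]],
  [[0,0,0],[0,0,0]],
  [[0,0,0],[0,0,0]],
], hand=1, squeeze=15)

```text
t: 20.2
tool_pos: [0.6025, -0.0082, 0.0493]
orientation: [2.222, 2.221, 0.0]
force: [-1.1, 0.5, 1.4]
opening: 0.0438
gripper_force: 15.0
```

jog_arm([
  [[0,0,0],[0,0,0]],
  [[0,0,0],[0,0,0]],
])

```text
t: 20.4
tool_pos: [0.6025, -0.0082, 0.0494]
orientation: [2.222, 2.221, 0.0]
force: [-0.5, -0.1, 2.3]
opening: 0.0437
gripper_force: 15.0
```

jog_arm([
  [[0,0,-0.1],[0,0,0]],
  [[0,0,-0.2],[0,0,0]],
  [[0,0,-0.35],[0,0,0]],
  [[0,0,-0.45],[0,0,0]],
  [[0,0,-0.45],[0,0,0]],
])

```text
t: 20.9
tool_pos: [0.6047, -0.0084, 0.1429]
orientation: [2.219, 2.217, 0.006]
force: [0.7, 0.1, -1.3]
opening: 0.0434
gripper_force: 15.0
```

jog_arm([
  [[-0.18,-0.16,0],[0,0,0]],
  [[-0.36,-0.32,0],[0,0,0]],
  [[-0.54,-0.48,0],[0,0,0]],
  [[-0.68,-0.625,0],[0,0,0]],
  [[-0.68,-0.625,0],[0,0,0]],
])

```text
t: 21.4
tool_pos: [0.4735, -0.1466, 0.137]
orientation: [-2.225, -2.215, 0.004]
force: [0.3, -0.0, -0.3]
opening: 0.0435
gripper_force: 15.0
```

jog_arm([
  [[0,0,0],[0,0,0]],
  [[0,0,0],[0,0,0]],
  [[0,0,0],[0,0,0]],
  [[0,0,0],[0,0,0]],
])

```text
t: 21.8
tool_pos: [0.4778, -0.1434, 0.1389]
orientation: [-2.22, -2.222, 0.0]
force: [-0.2, 0.9, -0.6]
opening: 0.0436
gripper_force: 15.0
```

Run:
```python
from tr import *
goto([.4768,-.1448,.058])
c=cam('wrist'); np.savez('w6.npz',**c)
im=cv2.resize(c['frame'][110:290,180:380,::-1],None,fx=2,fy=2,interpolation=cv2.INTER_CUBIC)
d=cv2.imread('pics/d2.png'); d=cv2.resize(d,(302,360)); cv2.imwrite('pics/w6.png',cv2.hconcat([im,d]))
```

```text
t 21.8 pos [ 0.4778 -0.1434  0.1389] shift [-0.007 -0.005  0.405] turn [-0. -0.  0.]
```

View pics/w6.png

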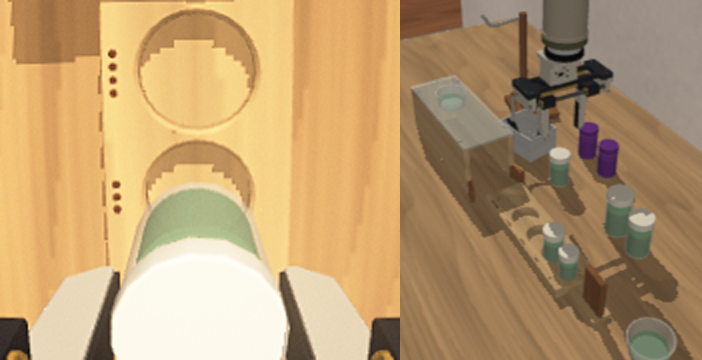

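Run:
```python
from tr import *
c=dict(np.load('w6.npz')); c['n']='wrist'; c['f']=float(c['f'])
k=lambda a,b:(180+(a+.5)/2-.5,110+(b+.5)/2-.5)
for n,a,b,z in(('p4',198.5,71,.02),('p3top',199.5,140,.02),('basefront',200.5,185,.0895),('lidfront',200.5,252,.1655),('lidL',113,320,.1655),('lidR',288,320,.1655)): print(n,onz(c,*k(a,b),z).round(4))
# profile of lid top rows for auto measures
g=c['frame'].astype(int); print([tuple(g[r,280]) for r in range(190,245,4)])
```

```text
p4 [ 0.4779 -0.0894  0.02  ]
p3top [ 0.4783 -0.12    0.02  ]
basefront [ 0.4787 -0.1236  0.0895]
lidfront [ 0.4785 -0.1207  0.1655]
lidL [ 0.4579 -0.1378  0.1655]
lidR [ 0.4992 -0.1378  0.1655]
[(np.int64(186), np.int64(140), np.int64(88)), (np.int64(241), np.int64(202), np.int64(129)), (np.int64(241), np.int64(201), np.int64(129)), (np.int64(239), np.int64(221), np.int64(182)), (np.int64(174), np.int64(185), np.int64(136)), (np.int64(172), np.int64(182), np.int64(137)), (np.int64(173), np.int64(184), np.int64(138)), (np.int64(174), np.int64(185), np.int64(138)), (np.int64(178), np.int64(189), np.int64(140)), (np.int64(181), np.int64(193), np.int64(145)), (np.int64(248), np.int64(239), np.int64(219)), (np.int64(249), np.int64(241), np.int64(224)), (np.int64(254), np.int64(253), np.int64(247)), (np.int64(253), np.int64(250), np.int64(239))]
```

jog_arm([
  [[0,-0.003,0.1],[0,0,0]],
  [[0,-0.003,0.2],[0,0,0]],
  [[0,-0.003,0.28],[0,0,0]],
  [[0,-0.003,0.33],[0,0,0]],
  [[0,-0.003,0.33],[0,0,0]],
])

```text
t: 22.35
tool_pos: [0.4757, -0.1434, 0.0716]
orientation: [-2.22, -2.219, 0.002]
force: [-0.4, -0.0, -0.8]
opening: 0.0439
gripper_force: 15.0
```

jog_arm([
  [[0,0,0.02],[0,0,0]],
  [[0,0,0.04],[0,0,0]],
  [[0,0,0.06],[0,0,0]],
  [[0,0,0.07],[0,0,0]],
  [[0,0,0.076],[0,0,0]],
])

```text
t: 22.85
tool_pos: [0.4767, -0.1442, 0.058]
orientation: [2.222, 2.22, -0.0]
force: [-0.4, -0.1, -0.8]
opening: 0.0437
gripper_force: 15.0
```

jog_arm([
  [[0,0,0],[0,0,0]],
  [[0,0,0],[0,0,0]],
])

```text
t: 23.05
tool_pos: [0.4768, -0.1442, 0.0582]
orientation: [2.222, 2.221, 0.0]
force: [0.9, 0.7, -0.6]
opening: 0.0439
gripper_force: 15.0
```

In the pocket with no contact force. I'll release and move to jar4.

jog_arm([
  [[0,0,0],[0,0,0]],
  [[0,0,0],[0,0,0]],
  [[0,0,0],[0,0,0]],
  [[0,0,0],[0,0,0]],
  [[0,0,0],[0,0,0]],
], hand=-0.6)

```text
t: 23.55
tool_pos: [0.4767, -0.1441, 0.0581]
orientation: [2.222, 2.221, 0.0]
force: [0.3, 1.1, -0.6]
opening: 0.0738
gripper_force: 0.0
```

jog_arm([
  [[0,0,-0.2],[0,0,0]],
  [[0,0,-0.4],[0,0,0]],
  [[0,0,-0.6],[0,0,0]],
  [[0,0,-0.7],[0,0,0]],
  [[0,0,-0.7],[0,0,0]],
])

```text
t: 24.05
tool_pos: [0.4789, -0.145, 0.2023]
orientation: [2.218, 2.216, 0.004]
force: [0.6, -0.0, 0.4]
opening: 0.0745
gripper_force: 0.0
```

jog_arm([
  [[-0.13,0.18,0],[0,0,0]],
  [[-0.26,0.36,0],[0,0,0]],
  [[-0.39,0.54,0],[0,0,0]],
  [[-0.53,0.74,0],[0,0,0]],
  [[-0.53,0.74,0],[0,0,0]],
])

```text
t: 24.55
tool_pos: [0.6257, -0.2525, 0.1901]
orientation: [-2.219, -2.213, 0.005]
force: [-1.5, 0.4, -0.5]
opening: 0.0742
gripper_force: 0.0
```

jog_arm([
  [[0,0,0],[0,0,0]],
  [[0,0,0],[0,0,0]],
  [[0,0,0],[0,0,0]],
  [[0,0,0],[0,0,0]],
])

```text
t: 24.95
tool_pos: [0.6244, -0.2497, 0.1997]
orientation: [2.22, 2.22, 0.001]
force: [-0.9, 0.4, 0.2]
opening: 0.0744
gripper_force: 0.0
```

Run:
```python
from tr import *
c=cam('wrist')
for l in wlids(c): print(l)
goto([.6255,-.25,.058])
```

```text
(3, array([ 0.4743, -0.1431]), np.float64(0.0457), array([119.8,  95.5]))
(2, array([ 0.4757, -0.196 ]), np.float64(0.0418), array([126.6, 149.3]))
(1, array([ 0.4763, -0.2461]), np.float64(0.0367), array([134.4, 197.3]))
t 25.0 pos [ 0.6244 -0.2498  0.1996] shift [-0.     0.004  0.708] turn [ 0.001  0.001 -0.   ]
```

Run:
```python
from tr import *
c=cam('wrist')
hsv=cv2.cvtColor(c['frame'],cv2.COLOR_RGB2HSV); m=((hsv[...,1]<50)&(hsv[...,2]>190)).astype(np.uint8)
n,l,st,ce=cv2.connectedComponentsWithStats(m)
for i in range(1,n):
    if st[i,4]<150 or st[i,1]>300: continue
    cs,_=cv2.findContours((l==i).astype(np.uint8),0,2); e=cv2.fitEllipse(cs[0]); print(st[i],np.round(e[0],1),np.round(e[1],1),[onz(c,*e[0],z)[:2].round(4) for z in(.084,.092)])
print(proj(c,[.6255,-.25,.084]),proj(c,[.625,-.186,.092]))
save(c,'w7.png',(180,110,380,290),4)
```

```text
[ 101   74   39   45 1363] [119.7  95.4] [37.2 45.6] [array([ 0.4784, -0.1441]), array([ 0.4826, -0.1451])]
[ 251  106   60   60 2817] [280.1 135.7] [58.8 59.3] [array([ 0.6258, -0.1876]), array([ 0.6258, -0.1873])]
[ 109  130   35   41 1102] [126.6 149.3] [33.9 40.4] [array([ 0.4838, -0.1951]), array([ 0.4878, -0.1946])]
[ 255  181   52   51 2074] [280.7 206.3] [50.3 50.9] [array([ 0.6264, -0.2499]), array([ 0.6264, -0.2479])]
[119 182  30  33 811] [134.3 197.2] [29.3 34.8] [array([ 0.488 , -0.2407]), array([ 0.4919, -0.2389])]
(np.float64(279.7110057615519), np.float64(206.35265576763726)) (np.float64(279.1718047247486), np.float64(134.19021532635537))
```

jog_arm([
  [[-0.001,0.008,0.2],[0,0,0]],
  [[-0.001,0.008,0.4],[0,0,0]],
  [[-0.001,0.008,0.6],[0,0,0]],
  [[-0.001,0.008,0.71],[0,0,0]],
  [[-0.001,0.008,0.71],[0,0,0]],
])

```text
t: 25.55
tool_pos: [0.623, -0.2487, 0.0515]
orientation: [-2.217, -2.216, 0.004]
force: [-0.3, 0.2, -0.3]
opening: 0.0743
gripper_force: 0.0
```

jog_arm([
  [[0,0,0],[0,0,0]],
  [[0,0,0],[0,0,0]],
  [[0,0,0],[0,0,0]],
])

```text
t: 25.85
tool_pos: [0.6279, -0.2512, 0.0589]
orientation: [2.219, 2.218, 0.002]
force: [1.0, 0.2, -0.7]
opening: 0.0745
gripper_force: 0.0
```

jog_arm([
  [[0,0,0],[0,0,0]],
  [[0,0,0],[0,0,0]],
  [[0,0,0],[0,0,0]],
  [[0,0,0],[0,0,0]],
  [[0,0,0],[0,0,0]],
], hand=1, squeeze=15)

```text
t: 26.35
tool_pos: [0.6262, -0.2505, 0.0561]
orientation: [-2.222, -2.221, 0.0]
force: [0.4, 0.7, 0.7]
opening: 0.0474
gripper_force: 15.0
```

jog_arm([
  [[0,0,0],[0,0,0]],
  [[0,0,0],[0,0,0]],
])

```text
t: 26.55
tool_pos: [0.6262, -0.2505, 0.0561]
orientation: [-2.222, -2.221, 0.0]
force: [-0.9, -0.0, 1.7]
opening: 0.0476
gripper_force: 15.0
```

jog_arm([
  [[0,0,-0.1],[0,0,0]],
  [[0,0,-0.25],[0,0,0]],
  [[0,0,-0.45],[0,0,0]],
  [[0,0,-0.65],[0,0,0]],
  [[0,0,-0.65],[0,0,0]],
])

```text
t: 27.05
tool_pos: [0.6296, -0.252, 0.1942]
orientation: [2.215, 2.213, 0.006]
force: [-0.4, -0.2, -0.3]
opening: 0.048
gripper_force: 15.0
```

Run:
```python
from tr import *
goto([.4768,-.0886,.15])
```

```text
t 27.05 pos [ 0.6296 -0.252   0.1942] shift [ 0.818 -0.767  0.209] turn [ 0.007  0.003 -0.   ]
```

jog_arm([
  [[0.2,-0.18,0],[0,0,0]],
  [[0.4,-0.36,0],[0,0,0]],
  [[0.6,-0.54,0],[0,0,0]],
  [[0.808,-0.747,0],[0,0,0]],
  [[0.808,-0.747,0],[0,0,0]],
])

```text
t: 27.55
tool_pos: [0.4738, -0.0859, 0.1844]
orientation: [-2.219, -2.22, 0.001]
force: [1.5, -0.5, -1.1]
opening: 0.0478
gripper_force: 15.0
```

jog_arm([
  [[0,0,0],[0,0,0]],
  [[0,0,0.1],[0,0,0]],
  [[0,0,0.2],[0,0,0]],
  [[0,0,0.2],[0,0,0]],
  [[0,0,0.2],[0,0,0]],
])

```text
t: 28.05
tool_pos: [0.4768, -0.0891, 0.1457]
orientation: [-2.222, -2.219, 0.001]
force: [0.2, -0.0, -1.2]
opening: 0.0477
gripper_force: 15.0
```

jog_arm([
  [[0,0,0],[0,0,0]],
  [[0,0,0],[0,0,0]],
  [[0,0,0],[0,0,0]],
])

```text
t: 28.35
tool_pos: [0.4775, -0.089, 0.1469]
orientation: [2.222, 2.22, 0.001]
force: [0.7, -0.2, -0.3]
opening: 0.0477
gripper_force: 15.0
```

Run:
```python
from tr import *
goto([.477,-.0888,.0641])
c=cam('wrist'); np.savez('w8.npz',**c); 
im=cv2.resize(c['frame'][100:280,180:380,::-1],None,fx=3,fy=3,interpolation=cv2.INTER_CUBIC); cv2.imwrite('pics/w8.png',im)
```

```text
t 28.35 pos [ 0.4775 -0.089   0.1469] shift [ 0.001 -0.003  0.414] turn [ 0.001  0.    -0.001]
```

View pics/w8.png

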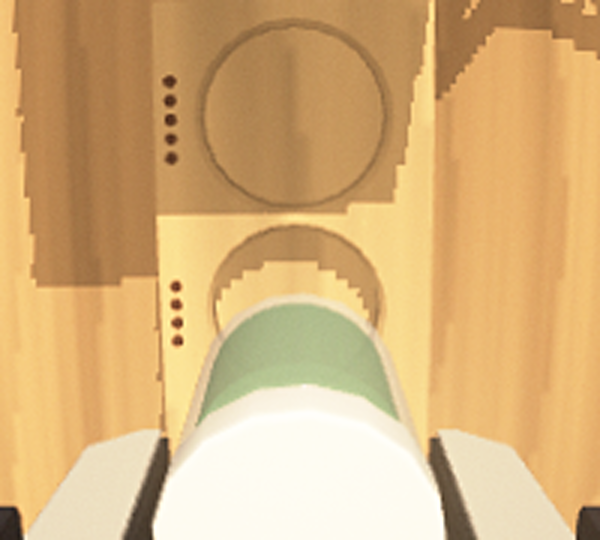

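Run:
```python
from tr import *
c=dict(np.load('w8.npz')); c['n']='wrist'; c['f']=float(c['f'])
k=lambda a,b:(180+(a+.5)/3-.5,100+(b+.5)/3-.5)
for n,a,b,z in(('p5',294,113,.02),('p5top',294,18,.02),('p5bot',294,208,.02),('p4top',296.5,225,.02),('basefront',299,297,.0908),('lidfront',300,413,.1748)): print(n,onz(c,*k(a,b),z).round(4))
```

```text
p5 [ 0.4767 -0.0285  0.02  ]
p5top [ 4.768e-01 -1.000e-04  2.000e-02]
p5bot [ 0.4767 -0.0572  0.02  ]
p4top [ 0.4775 -0.0624  0.02  ]
basefront [ 0.4781 -0.0683  0.0908]
lidfront [ 0.4781 -0.0666  0.1748]
```

jog_arm([
  [[0.008,-0.003,0.1],[0,0,0]],
  [[0.008,-0.003,0.2],[0,0,0]],
  [[0.008,-0.003,0.28],[0,0,0]],
  [[0.008,-0.003,0.33],[0,0,0]],
  [[0.008,-0.003,0.33],[0,0,0]],
])

```text
t: 28.9
tool_pos: [0.4753, -0.0868, 0.0787]
orientation: [-2.221, -2.219, 0.002]
force: [-0.6, -0.3, -1.1]
opening: 0.0481
gripper_force: 15.0
```

jog_arm([
  [[0,0,0.02],[0,0,0]],
  [[0,0,0.04],[0,0,0]],
  [[0,0,0.06],[0,0,0]],
  [[0,0,0.07],[0,0,0]],
  [[0,0,0.078],[0,0,0]],
])

```text
t: 29.4
tool_pos: [0.4764, -0.0871, 0.0644]
orientation: [2.222, 2.221, -0.0]
force: [0.2, 0.0, -1.3]
opening: 0.0479
gripper_force: 15.0
```

jog_arm([
  [[0,0,0],[0,0,0]],
  [[0,0,0],[0,0,0]],
])

```text
t: 29.6
tool_pos: [0.4764, -0.0871, 0.0645]
orientation: [2.222, 2.221, 0.0]
force: [0.2, -0.8, -1.6]
opening: 0.0474
gripper_force: 15.0
```

jog_arm([
  [[0,0,0],[0,0,0]],
  [[0,0,0],[0,0,0]],
  [[0,0,0],[0,0,0]],
  [[0,0,0],[0,0,0]],
  [[0,0,0],[0,0,0]],
], hand=-0.72)

```text
t: 30.1
tool_pos: [0.4764, -0.0872, 0.0645]
orientation: [2.222, 2.221, 0.0]
force: [-1.2, 0.3, -0.1]
opening: 0.0793
gripper_force: 0.0
```

jog_arm([
  [[0,0,-0.2],[0,0,0]],
  [[0,0,-0.4],[0,0,0]],
  [[0,0,-0.6],[0,0,0]],
  [[0,0,-0.75],[0,0,0]],
  [[0,0,-0.75],[0,0,0]],
])

```text
t: 30.6
tool_pos: [0.4791, -0.0879, 0.2201]
orientation: [2.217, 2.215, 0.007]
force: [0.4, -0.0, 0.5]
opening: 0.08
gripper_force: 0.0
```

jog_arm([
  [[-0.13,0.18,0],[0,0,0]],
  [[-0.26,0.36,0],[0,0,0]],
  [[-0.39,0.54,0],[0,0,0]],
  [[-0.505,0.745,0],[0,0,0]],
  [[-0.505,0.745,0],[0,0,0]],
])

```text
t: 31.1
tool_pos: [0.6267, -0.1905, 0.2078]
orientation: [-2.22, -2.214, 0.005]
force: [-0.7, 1.1, -1.5]
opening: 0.0801
gripper_force: 0.0
```

jog_arm([
  [[0,0,0],[0,0,0]],
  [[0,0,0],[0,0,0]],
  [[0,0,0],[0,0,0]],
  [[0,0,0],[0,0,0]],
])

```text
t: 31.5
tool_pos: [0.625, -0.1877, 0.216]
orientation: [2.22, 2.22, 0.001]
force: [-0.2, -0.7, 0.5]
opening: 0.0799
gripper_force: 0.0
```

```bash
sed -i 's/abs(dd-d)<.0022/abs(dd-d)<.0035/' tr.py
python3 - <<'E'
from tr import *
c=cam('wrist')
for l in wlids(c): print(l)
goto([.6258,-.1878,.0645])
E
```

```text
(4, array([ 0.4745, -0.0876]), np.float64(0.0494), array([123.4, 102.6]))
(3, array([ 0.4747, -0.144 ]), np.float64(0.0448), array([129.4, 158.5]))
(4, array([ 0.626 , -0.1878]), np.float64(0.0505), array([279.6, 201.9]))
(5, array([ 0.626 , -0.1858]), np.float64(0.0492), array([279.6, 201.9]))
(2, array([ 0.4761, -0.1966]), np.float64(0.0403), array([138.1, 207.1]))
t 31.55 pos [ 0.6251 -0.1878  0.2159] shift [0.001 0.002 0.757] turn [ 0.001  0.    -0.   ]
```

jog_arm([
  [[0.003,0.004,0.2],[0,0,0]],
  [[0.003,0.004,0.4],[0,0,0]],
  [[0.003,0.004,0.6],[0,0,0]],
  [[0.003,0.004,0.757],[0,0,0]],
  [[0.003,0.004,0.757],[0,0,0]],
])

```text
t: 32.05
tool_pos: [0.6219, -0.1858, 0.0577]
orientation: [-2.216, -2.215, 0.006]
force: [-0.9, -0.0, -1.5]
opening: 0.0801
gripper_force: 0.0
```

jog_arm([
  [[0,0,0],[0,0,0]],
  [[0,0,0],[0,0,0]],
  [[0,0,0],[0,0,0]],
  [[0,0,0],[0,0,0]],
])

```text
t: 32.45
tool_pos: [0.6274, -0.1882, 0.0653]
orientation: [2.22, 2.218, 0.002]
force: [-0.1, -0.1, 0.4]
opening: 0.0801
gripper_force: 0.0
```

jog_arm([
  [[0,0,0],[0,0,0]],
  [[0,0,0],[0,0,0]],
  [[0,0,0],[0,0,0]],
  [[0,0,0],[0,0,0]],
  [[0,0,0],[0,0,0]],
], hand=1, squeeze=15)

```text
t: 32.95
tool_pos: [0.626, -0.1877, 0.0629]
orientation: [-2.222, -2.22, 0.0]
force: [-0.2, -0.2, 0.4]
opening: 0.0516
gripper_force: 15.0
```

jog_arm([
  [[0,0,0],[0,0,0]],
  [[0,0,0],[0,0,0]],
])

```text
t: 33.15
tool_pos: [0.626, -0.1876, 0.0629]
orientation: [-2.222, -2.22, 0.0]
force: [-0.3, 1.0, -0.8]
opening: 0.0519
gripper_force: 15.0
```

jog_arm([
  [[0,0,-0.1],[0,0,0]],
  [[0,0,-0.25],[0,0,0]],
  [[0,0,-0.45],[0,0,0]],
  [[0,0,-0.65],[0,0,0]],
  [[0,0,-0.7],[0,0,0]],
])

```text
t: 33.65
tool_pos: [0.6285, -0.1885, 0.2093]
orientation: [2.217, 2.215, 0.005]
force: [0.8, 0.9, -0.4]
opening: 0.0519
gripper_force: 15.0
```

jog_arm([
  [[0.2,-0.18,0],[0,0,0]],
  [[0.4,-0.36,0],[0,0,0]],
  [[0.6,-0.54,0],[0,0,0]],
  [[0.79,-0.747,0],[0,0,0]],
  [[0.79,-0.747,0],[0,0,0]],
])

```text
t: 34.15
tool_pos: [0.4733, -0.0268, 0.2011]
orientation: [-2.218, -2.22, 0.002]
force: [1.3, -0.9, -1.6]
opening: 0.0516
gripper_force: 15.0
```

jog_arm([
  [[0,0,0],[0,0,0]],
  [[0,0,0.1],[0,0,0]],
  [[0,0,0.2],[0,0,0]],
  [[0,0,0.28],[0,0,0]],
  [[0,0,0.28],[0,0,0]],
])

```text
t: 34.65
tool_pos: [0.4753, -0.0299, 0.1438]
orientation: [-2.22, -2.217, 0.005]
force: [-0.3, 0.1, -1.6]
opening: 0.052
gripper_force: 15.0
```

jog_arm([
  [[0,0,0],[0,0,0]],
  [[0,0,0],[0,0,0]],
  [[0,0,0],[0,0,0]],
])

```text
t: 34.95
tool_pos: [0.4777, -0.0298, 0.1482]
orientation: [2.221, 2.219, 0.002]
force: [0.0, -0.3, -0.5]
opening: 0.0517
gripper_force: 15.0
```

Run:
```python
from tr import *
c=cam('wrist'); np.savez('w9.npz',**c); goto([.4765,-.0286,.072])
g=cv2.cvtColor(c['frame'],cv2.COLOR_RGB2HSV)
# jar front: first greenish/ light row along centre column; pocket rim by darkest row
col=c['frame'][90:250,279].astype(int)
print([ (90+i,*v) for i,v in enumerate(col) if i>=0][::2])
```

```text
t 35.0 pos [ 0.4775 -0.0298  0.148 ] shift [ 0.006 -0.006  0.38 ] turn [ 0.001  0.    -0.001]
[(90, np.int64(228), np.int64(207), np.int64(174)), (92, np.int64(227), np.int64(204), np.int64(173)), (94, np.int64(228), np.int64(207), np.int64(175)), (96, np.int64(228), np.int64(207), np.int64(176)), (98, np.int64(227), np.int64(204), np.int64(172)), (100, np.int64(227), np.int64(206), np.int64(174)), (102, np.int64(229), np.int64(207), np.int64(174)), (104, np.int64(228), np.int64(208), np.int64(177)), (106, np.int64(219), np.int64(196), np.int64(166)), (108, np.int64(180), np.int64(133), np.int64(86)), (110, np.int64(177), np.int64(130), np.int64(84)), (112, np.int64(178), np.int64(130), np.int64(84)), (114, np.int64(179), np.int64(133), np.int64(86)), (116, np.int64(176), np.int64(129), np.int64(81)), (118, np.int64(174), np.int64(128), np.int64(79)), (120, np.int64(179), np.int64(131), np.int64(84)), (122, np.int64(176), np.int64(129), np.int64(82)), (124, np.int64(178), np.int64(129), np.int64(81)), (126, np.int64(176), np.int64(128), np.int64(81)), (128, np.int64(176), np.int64(12
[... 2407 characters left out ...]
64(206), np.int64(154)), (224, np.int64(252), np.int64(244), np.int64(228)), (226, np.int64(251), np.int64(244), np.int64(228)), (228, np.int64(251), np.int64(245), np.int64(230)), (230, np.int64(253), np.int64(249), np.int64(236)), (232, np.int64(255), np.int64(254), np.int64(250)), (234, np.int64(255), np.int64(253), np.int64(246)), (236, np.int64(254), np.int64(252), np.int64(243)), (238, np.int64(254), np.int64(252), np.int64(243)), (240, np.int64(254), np.int64(252), np.int64(244)), (242, np.int64(254), np.int64(252), np.int64(243)), (244, np.int64(254), np.int64(252), np.int64(243)), (246, np.int64(254), np.int64(252), np.int64(242)), (248, np.int64(254), np.int64(252), np.int64(244))]
```

Run:
```python
from tr import *
c=dict(np.load('w9.npz')); c['n']='wrist'; c['f']=float(c['f'])
for n,v,z,o in(('p5',172,.02,-.028),('nose',162,.02,-.036),('base',190.8,.0851,-.026)): print(n,(onz(c,279,v,z)[1]+o).round(4))
```

```text
p5 -0.0289
nose -0.0278
base -0.031
```

jog_arm([
  [[0.004,-0.009,0.1],[0,0,0]],
  [[0.004,-0.009,0.2],[0,0,0]],
  [[0.004,-0.009,0.28],[0,0,0]],
  [[0.004,-0.009,0.3],[0,0,0]],
  [[0.004,-0.009,0.3],[0,0,0]],
])

```text
t: 35.5
tool_pos: [0.4748, -0.0287, 0.087]
orientation: [-2.222, -2.22, 0.001]
force: [-0.2, -0.4, -0.7]
opening: 0.0515
gripper_force: 15.0
```

jog_arm([
  [[0,0,0.02],[0,0,0]],
  [[0,0,0.04],[0,0,0]],
  [[0,0,0.06],[0,0,0]],
  [[0,0,0.075],[0,0,0]],
  [[0,0,0.082],[0,0,0]],
])

```text
t: 36.0
tool_pos: [0.4749, -0.0288, 0.0708]
orientation: [-2.222, -2.221, 0.001]
force: [-6.7, -0.1, 12.6]
opening: 0.0514
gripper_force: 15.0
```

jog_arm([
  [[0,0,0],[0,0,0]],
  [[0,0,0],[0,0,0]],
])

```text
t: 36.2
tool_pos: [0.475, -0.0287, 0.0709]
orientation: [-2.222, -2.221, 0.0]
force: [-2.2, 0.8, 3.0]
opening: 0.0518
gripper_force: 15.0
```

jog_arm([
  [[0,0,0],[0,0,0]],
  [[0,0,0],[0,0,0]],
  [[0,0,0],[0,0,0]],
  [[0,0,0],[0,0,0]],
  [[0,0,0],[0,0,0]],
], hand=-0.72)

```text
t: 36.7
tool_pos: [0.475, -0.0287, 0.0706]
orientation: [2.222, 2.221, 0.0]
force: [0.3, 0.1, 0.7]
opening: 0.0794
gripper_force: 0.0
```

jog_arm([
  [[0,0,-0.2],[0,0,0]],
  [[0,0,-0.4],[0,0,0]],
  [[0,0,-0.6],[0,0,0]],
  [[0,0,-0.8],[0,0,0]],
  [[0,0,-0.8],[0,0,0]],
])

```text
t: 37.2
tool_pos: [0.4783, -0.0292, 0.2376]
orientation: [2.216, 2.214, 0.01]
force: [1.4, 0.1, 0.3]
opening: 0.0798
gripper_force: 0.0
```

jog_arm([
  [[-0.15,0.03,-0.15],[0,0,0]],
  [[-0.3,0.06,-0.35],[0,0,0]],
  [[-0.5,0.1,-0.5],[0,0,0]],
  [[-0.7,0.125,-0.7],[0,0,0]],
  [[-0.7,0.125,-0.85],[0,0,0]],
])

```text
t: 37.7
tool_pos: [0.4995, -0.172, 0.4003]
orientation: [-2.225, -2.216, 0.003]
force: [0.5, 0.1, 0.1]
opening: 0.0801
gripper_force: 0.0
```

jog_arm([
  [[0,0,0],[0,0,0]],
  [[0,0,0],[0,0,0]],
  [[0,0,0],[0,0,0]],
  [[0,0,0],[0,0,0]],
  [[0,0,0],[0,0,0]],
])

```text
t: 38.2
tool_pos: [0.4996, -0.1681, 0.3993]
orientation: [-2.22, -2.22, 0.001]
force: [0.1, -0.5, 0.1]
opening: 0.0799
gripper_force: 0.0
```

Run:
```python
from tr import *
c=cam('wrist'); np.savez('w10.npz',**c)
for l in wlids(c): print(l)
im=cv2.resize(c['frame'][0:300,180:460,::-1],None,fx=2,fy=2,interpolation=cv2.INTER_CUBIC)
cv2.imwrite('pics/w10.png',im)
goto([.48,-.325,.2])
```

```text
(3, array([0.5884, 0.0911]), np.float64(0.0443), array([338. ,   7.8]))
(5, array([ 0.4747, -0.0279]), np.float64(0.0513), array([262.1,  78.3]))
(3, array([ 0.476 , -0.0878]), np.float64(0.0472), array([263.6, 119.3]))
(4, array([ 0.4764, -0.0879]), np.float64(0.0464), array([263.6, 119.3]))
(2, array([ 0.476 , -0.1448]), np.float64(0.043), array([264. , 156.6]))
(3, array([ 0.4764, -0.144 ]), np.float64(0.0423), array([264. , 156.6]))
(1, array([ 0.4774, -0.1983]), np.float64(0.0384), array([265.4, 189.8]))
(2, array([ 0.4777, -0.1967]), np.float64(0.0377), array([265.4, 189.8]))
(1, array([ 0.4784, -0.2467]), np.float64(0.0338), array([266.3, 219.2]))
t 38.25 pos [ 0.4996 -0.1682  0.3996] shift [-0.785 -0.097  0.998] turn [-0.001 -0.    -0.   ]
```

View pics/w10.png

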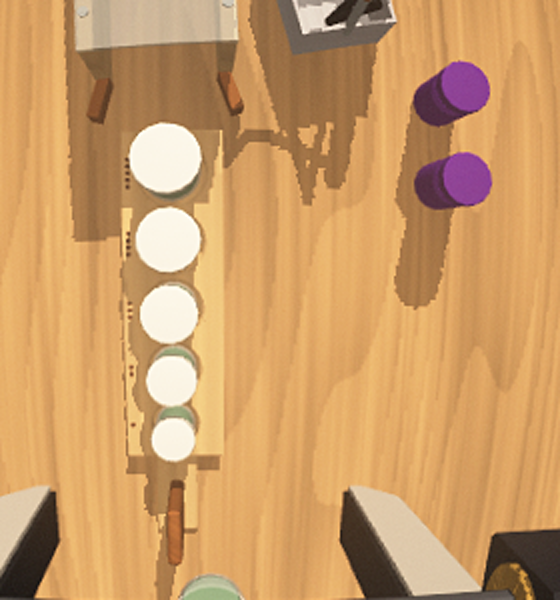

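All five jars stand in order in pockets 1 to 5; lids run from (173,440) to (165,157). The bay mouth is at (77,50) to (238,41), guide ends at (98,115) and (236,110), and the caddy at (340,30). Next is a look from above the bay, which also covers caddy and hook.

jog_arm([
  [[0.2,0,-0.1],[0,0,0]],
  [[0.4,0,-0.1],[0,0,0]],
  [[0.6,0,-0.1],[0,0,0]],
  [[0.8,0,-0.1],[0,0,0]],
  [[1,0,-0.1],[0,0,0]],
])

```text
t: 38.75
tool_pos: [0.4996, 0.033, 0.4204]
orientation: [-2.222, -2.221, 0.0]
force: [0.0, -0.8, -0.1]
opening: 0.0804
gripper_force: 0.0
```

jog_arm([
  [[0.2,0,0],[0,0,0]],
  [[0.34,0,0],[0,0,0]],
  [[0.34,0,0],[0,0,0]],
  [[0.34,0,0],[0,0,0]],
  [[0.34,0,0],[0,0,0]],
])

```text
t: 39.25
tool_pos: [0.5001, 0.0986, 0.4204]
orientation: [2.223, 2.22, -0.001]
force: [0.0, -0.0, -0.4]
opening: 0.0804
gripper_force: 0.0
```

jog_arm([
  [[0,0,0],[0,0,0]],
  [[0,0,0],[0,0,0]],
  [[0,0,0],[0,0,0]],
])

```text
t: 39.55
tool_pos: [0.5002, 0.0986, 0.4207]
orientation: [2.224, 2.219, 0.0]
force: [-0.6, -0.2, 0.5]
opening: 0.0802
gripper_force: 0.0
```

Run:
```python
from tr import *
goto([.5,.1,.42])
W=cam('wrist'); S=cam('scene'); D=cam('side')
np.savez('w11.npz',**W); np.savez('s11.npz',**S); np.savez('d11.npz',**D)
f=lambda c,x0,y0,x1,y1,s:cv2.resize(c['frame'][y0:y1,x0:x1,::-1],None,fx=s,fy=s,interpolation=cv2.INTER_CUBIC)
a=f(W,190,0,460,290,2); b=f(S,285,200,385,330,2.2); d=f(D,235,115,335,245,2.2)
b=cv2.vconcat([b,d]); b=cv2.copyMakeBorder(b,0,580-b.shape[0],0,0,cv2.BORDER_CONSTANT)
cv2.imwrite('pics/m11.png',cv2.hconcat([a,b])); print(a.shape,b.shape)
```

```text
t 39.55 pos [0.5002 0.0986 0.4207] shift [ 0.007 -0.001  0.003] turn [ 0.     0.    -0.001]
(580, 540, 3) (580, 220, 3)
```

View pics/m11.png

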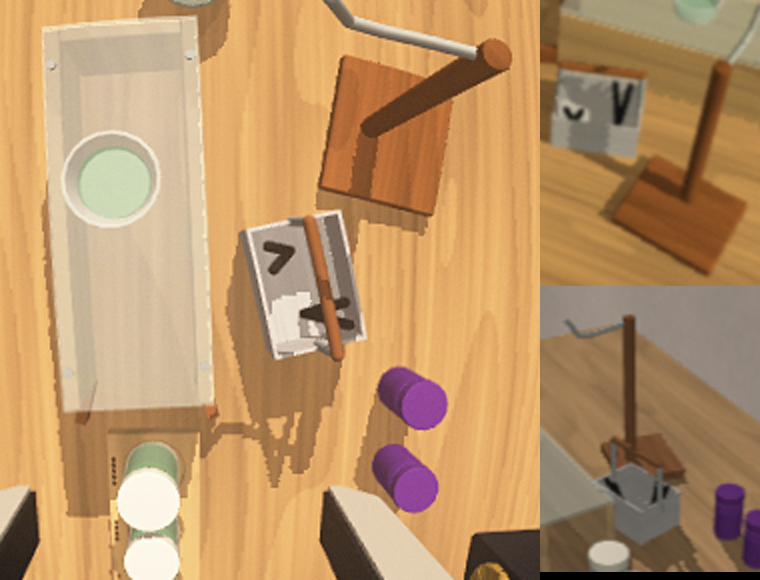

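Run:
```python
from tr import *
def ld(f,n): c=dict(np.load(f)); c['n']=n; c['f']=float(c['f']); return c
W=ld('w11.npz','wrist'); S=ld('s11.npz','scene'); D=ld('d11.npz','side')
w=lambda a,b,z:onz(W,190+(a+.5)/2-.5,(b+.5)/2-.5,z)
def P(n,a,b,z): X=w(a,b,z); print(n,X.round(4)); return X[:2]
fl,fr,bl,br=[P(*q) for q in(('FL',63,411,.114),('FR',214,405,.114),('BL',41,28,.114),('BR',196,17,.114))]
sf,sr,tl,tr_=[P(*q) for q in(('sFL',68,372,.114),('sFR',205,366,.114),('sBL',52,64,.114),('sBR',190,53,.114))]
m=(fl+fr)/2; b=(bl+br)/2; d=b-m; print('bay mouth',m,'back',b,'yaw',np.degrees(np.arctan2(-d[0],d[1])),'len',np.linalg.norm(d))
d=(tl+tr_-sf-sr)/2; print('screw yaw',np.degrees(np.arctan2(-d[0],d[1])),'mid',(sf+sr)/2,(tl+tr_)/2)
e=[P('bar',308,218,.12),P('bar',338,357,.12)]; q=e[0]-e[1]; print('bar mid',(e[0]+e[1])/2,'len',np.linalg.norm(q),'yaw',np.degrees(np.arctan2(-q[0],q[1])))
R=np.array([P('rim',*x,.06) for x in((246,232),(340,212),(365,338),(274,357))]); print('rim mid',R.mean(0))
P('posttop',494,56,.267);P('postbase',373,130,.016);P('hookbend',350,20,.249);P('hooktip',328,0,.275)
for x in((345,56),(433,214),(319,187)): P('foot',*x,.016)
s=lambda a,b:(285+(a-540+.5)/2.2-.5,200+(b+.5)/2.2-.5); dd=lambda a,b:(235+(a-540+.5)/2.2-.5,115+(b-286+.5)/2.2-.5)
print('posttop tri',tri(S,s(722,64),D,dd(629,318)))
u=lambda a,b:(190+(a+.5)/2-.5,(b+.5)/2-.5)
print('hook bend W-D',tri(W,u(350,20),D,dd(580,336)),'post W-D',tri(W,u(494,56),D,dd(629,318)))
ll=wlids(W); print(ll)
```

```text
FL [0.4128 0.0514 0.114 ]
FR [0.5267 0.0558 0.114 ]
BL [0.3996 0.3426 0.114 ]
BR [0.5133 0.347  0.114 ]
sFL [0.4179 0.0814 0.114 ]
sFR [0.5197 0.0854 0.114 ]
sBL [0.4085 0.3126 0.114 ]
sBR [0.5088 0.3177 0.114 ]
bay mouth [0.46974681 0.0536023 ] back [0.45642435 0.34477417] yaw 2.619720092143431 len 0.2914764930231108
screw yaw 2.5084773029484793 mid [0.46881679 0.08335636] [0.45866172 0.31515859]
bar [0.5928 0.1951 0.12  ]
bar [0.618  0.0939 0.12  ]
bar mid [0.60543279 0.14447941] len 0.10428088341366903 yaw 13.997935625773339
rim [0.5543 0.1854 0.06  ]
rim [0.6314 0.2044 0.06  ]
rim [0.656  0.1005 0.06  ]
rim [0.5788 0.0834 0.06  ]
rim mid [0.60509933 0.14342571]
posttop [0.6671 0.284  0.267 ]
postbase [0.6729 0.2842 0.016 ]
hookbend [0.5914 0.2997 0.249 ]
hooktip [0.5737 0.2997 0.275 ]
foot [0.6483 0.3526 0.016 ]
foot [0.7311 0.2113 0.016 ]
foot [0.6231 0.2287 0.016 ]
posttop tri (array([0.66815278, 0.28559961, 0.26616886]), np.float64(0.004146350210378283))
hook bend W-D (array([0.59336096, 0.30102867, 0.2447782 ]), np.float64(0.001664799868458898)) post W-D (array([0.66889881, 0.28464839, 0.26482008]), np.float64(0.0012982160090735382))
[]
```

Bay mouth is at (0.470, 0.054) with yaw 2.6°. The tray yaw is about 0.6° and its nose is 4.5 mm off the bay line. Caddy bar mid is at (0.605, 0.144) with yaw 14°. The post is at (0.668, 0.285) and the hook bend at (0.593, 0.300). Now to the tray grip.

jog_arm([
  [[-0.25,0,0],[0,0,0]],
  [[-0.5,0,0],[0,0,0]],
  [[-0.75,0,0],[0,0,0]],
  [[-1,-0.05,0],[0,0,0]],
  [[-1,-0.1,0],[0,0,0]],
], hand=-0.3)

```text
t: 40.2
tool_pos: [0.4791, -0.1058, 0.4197]
orientation: [-2.229, -2.213, 0.003]
force: [-0.3, -0.1, -0.2]
opening: 0.0605
gripper_force: 0.0
```

jog_arm([
  [[-0.25,0,0.2],[0,0,0]],
  [[-0.5,0,0.4],[0,0,0]],
  [[-0.75,0,0.6],[0,0,0]],
  [[-1,0,0.8],[0,0,0]],
  [[-1,0,0.9],[0,0,0]],
])

```text
t: 40.7
tool_pos: [0.4801, -0.2899, 0.2566]
orientation: [2.221, 2.218, 0.001]
force: [1.8, -0.5, 0.5]
opening: 0.0606
gripper_force: 0.0
```

jog_arm([
  [[-0.115,0,0],[0,0,0]],
  [[-0.115,0,0],[0,0,0]],
  [[-0.115,0,0],[0,0,0]],
  [[-0.115,0,0],[0,0,0]],
  [[-0.115,0,0],[0,0,0]],
])

```text
t: 41.2
tool_pos: [0.4805, -0.3102, 0.2578]
orientation: [2.219, 2.221, 0.001]
force: [1.1, 0.1, 0.3]
opening: 0.0602
gripper_force: 0.0
```

Run:
```python
from tr import *
W=dict(np.load('w10.npz')); W['n']='wrist'; W['f']=float(W['f'])
for a,b in((177,483),(175,563)): print(onz(W,180+a/2,b/2,.086).round(4))
goto([.48,-.3245,.046],.011)
c=cam('wrist'); hsv=cv2.cvtColor(c['frame'],cv2.COLOR_RGB2HSV)
for l in wlids(c): print(l)
print('hsv at grip',[tuple(int(q) for q in c['frame'][r,279]) for r in range(215,290,6)], proj(c,[.48,-.3,.086]),proj(c,[.48,-.345,.086]))
```

```text
[ 0.4825 -0.2755  0.086 ]
[ 0.4801 -0.3463  0.086 ]
t 41.2 pos [ 0.4805 -0.3102  0.2578] shift [-0.071 -0.004  1.059] turn [ 0.001  0.001 -0.007]
(3, array([ 0.4765, -0.1426]), np.float64(0.0442), array([274.9,  37. ]))
(2, array([ 0.4777, -0.1957]), np.float64(0.0393), array([276.1,  85.7]))
(1, array([ 0.4782, -0.246 ]), np.float64(0.0346), array([276.5, 131.4]))
hsv at grip [(184, 111, 59), (183, 110, 58), (190, 134, 81), (236, 182, 113), (235, 185, 112), (237, 187, 117), (236, 184, 115), (224, 168, 110), (168, 143, 118), (172, 151, 120), (195, 166, 134), (201, 176, 143), (228, 205, 170)] (np.float64(278.1009734177077), np.float64(183.4825673196174)) (np.float64(278.0902307240984), np.float64(224.34301883717424))
```

jog_arm([
  [[-0.071,0,0],[0,0,-0.007]],
  [[-0.071,0,0.2],[0,0,-0.007]],
  [[-0.071,0,0.4],[0,0,-0.007]],
  [[-0.071,0,0.6],[0,0,-0.007]],
  [[-0.071,0,0.7],[0,0,-0.007]],
])

```text
t: 41.75
tool_pos: [0.4784, -0.3232, 0.1129]
orientation: [-2.206, -2.231, 0.001]
force: [-0.0, -0.3, -0.1]
opening: 0.0605
gripper_force: 0.0
```

jog_arm([
  [[0,0,0],[0,0,0]],
  [[0,0,0.15],[0,0,0]],
  [[0,0,0.3],[0,0,0]],
  [[0,0,0.36],[0,0,0]],
  [[0,0,0.36],[0,0,0]],
])

```text
t: 42.25
tool_pos: [0.4793, -0.3245, 0.0441]
orientation: [-2.208, -2.232, 0.0]
force: [-0.4, -0.8, 0.2]
opening: 0.0607
gripper_force: 0.0
```

jog_arm([
  [[0,0,0],[0,0,0]],
  [[0,0,0],[0,0,0]],
  [[0,0,0],[0,0,0]],
])

```text
t: 42.55
tool_pos: [0.4808, -0.3261, 0.0465]
orientation: [2.208, 2.231, 0.0]
force: [-0.4, 1.0, 0.4]
opening: 0.0602
gripper_force: 0.0
```

jog_arm([
  [[0,0,0],[0,0,0]],
  [[0,0,0],[0,0,0]],
  [[0,0,0],[0,0,0]],
  [[0,0,0],[0,0,0]],
  [[0,0,0],[0,0,0]],
], hand=1, squeeze=30)

```text
t: 43.05
tool_pos: [0.4797, -0.3252, 0.0445]
orientation: [-2.21, -2.233, -0.0]
force: [0.8, 0.3, 0.6]
opening: 0.0253
gripper_force: 0.0
```

jog_arm([
  [[0,0,0],[0,0,0]],
  [[0,0,0],[0,0,0]],
  [[0,0,0],[0,0,0]],
  [[0,0,0],[0,0,0]],
])

```text
t: 43.45
tool_pos: [0.4796, -0.3252, 0.0445]
orientation: [-2.21, -2.233, 0.0]
force: [-1.5, -0.4, 0.5]
opening: 0.0121
gripper_force: 30.0
```

Run:
```python
from tr import *
goto([.4719,.0046,.046],.0455)
goto([.4868,-.3245,.046],.0455)
c=cam('wrist')
for l in wlids(c): print(l)
```

```text
t 43.45 pos [ 0.4796 -0.3252  0.0445] shift [ 1.649 -0.022 -0.007] turn [-0.    -0.    -0.022]
t 43.45 pos [ 0.4796 -0.3252  0.0445] shift [ 0.003  0.036 -0.007] turn [-0.    -0.    -0.022]
(2, array([ 0.4781, -0.1956]), np.float64(0.0424), array([278. ,  -1.6]))
```

jog_arm([
  [[0,0.007,0],[0,0,-0.004]],
  [[0,0.014,0],[0,0,-0.009]],
  [[0.001,0.022,0],[0,0,-0.014]],
  [[0.002,0.03,0],[0,0,-0.018]],
  [[0.003,0.036,0],[0,0,-0.022]],
])

```text
t: 44.0
tool_pos: [0.4871, -0.3245, 0.0445]
orientation: [-2.17, -2.271, -0.0]
force: [-1.6, -1.1, -1.2]
opening: 0.0121
gripper_force: 30.0
```

jog_arm([
  [[0.01,0,0],[0,0,0]],
  [[0.03,0,0],[0,0,0]],
  [[0.06,0,0],[0,0,0]],
  [[0.08,0,0],[0,0,0]],
  [[0.1,0,0],[0,0,0]],
])

```text
t: 44.5
tool_pos: [0.4861, -0.3041, 0.0446]
orientation: [2.171, 2.271, -0.0]
force: [1.5, -3.9, -2.3]
opening: 0.0118
gripper_force: 30.0
```

jog_arm([
  [[0,0,0],[0,0,0]],
  [[0,0,0],[0,0,0]],
])

```text
t: 44.7
tool_pos: [0.486, -0.3035, 0.0445]
orientation: [-2.17, -2.27, -0.001]
force: [0.3, 4.5, 1.5]
opening: 0.0118
gripper_force: 30.0
```

Run:
```python
from tr import *
goto([.4719,.0046,.046],.0455)
S=cam('scene'); D=cam('side')
# lids of tray jars seen by side+scene -> tray axis
for c,roi in((S,(180,150,300,240)),(D,(240,230,345,340))):
    x0,y0,x1,y1=roi; im=c['frame'][y0:y1,x0:x1]; hsv=cv2.cvtColor(im,cv2.COLOR_RGB2HSV)
    m=((hsv[...,1]<60)&(hsv[...,2]>150)).astype(np.uint8); n,l,st,ce=cv2.connectedComponentsWithStats(m)
    c['b']=[(st[i,0]+x0,st[i,1]+y0,st[i,2],st[i,3]) for i in range(1,n) if st[i,4]>50]
def top(c,b):
    o,d=ray(c,b[0]+b[2]/2,b[1]); return b[0]+b[2]/2,b[1]+b[2]*abs(d[2])/2
for c in(S,D):
    for b in c['b']: print(c['n'],b)
for b in S['b']:
    for e in D['b']:
        X,r=tri(S,top(S,b),D,top(D,e))
        if r<.008 and .05<X[2]<.11: print(X.round(4),round(r,4),'off axis',round(X[0]-(.4697-.0454*(X[1]-.0536)),4))
```

```text
t 44.7 pos [ 0.486  -0.3035  0.0445] shift [ 1.542e+00 -1.000e-03 -5.000e-03] turn [-0.    -0.001 -0.   ]
scene (np.int32(214), np.int32(178), np.int32(10), np.int32(9))
scene (np.int32(227), np.int32(179), np.int32(11), np.int32(11))
scene (np.int32(241), np.int32(181), np.int32(13), np.int32(11))
scene (np.int32(257), np.int32(182), np.int32(13), np.int32(14))
scene (np.int32(274), np.int32(185), np.int32(15), np.int32(14))
side (np.int32(253), np.int32(230), np.int32(18), np.int32(9))
side (np.int32(264), np.int32(241), np.int32(17), np.int32(11))
side (np.int32(275), np.int32(255), np.int32(16), np.int32(11))
side (np.int32(286), np.int32(269), np.int32(15), np.int32(10))
[ 0.4792 -0.1726  0.0728] 0.0033 off axis -0.0008
[ 0.4775 -0.1191  0.0795] 0.0036 off axis -0.0001
[ 0.473  -0.0657  0.091 ] 0.0054 off axis -0.0021
```

jog_arm([
  [[0.03,0,0],[0,0,0]],
  [[0.08,0,0],[0,0,0]],
  [[0.13,0,0],[0,0,0]],
  [[0.18,0,0],[0,0,0]],
  [[0.23,0,0],[0,0,0]],
])

```text
t: 45.3
tool_pos: [0.4839, -0.2577, 0.0446]
orientation: [2.171, 2.271, -0.0]
force: [-0.1, -3.3, -0.7]
opening: 0.0118
gripper_force: 30.0
```

jog_arm([
  [[0.05,0,0],[0,0,0]],
  [[0.1,0,0],[0,0,0]],
  [[0.15,0,0],[0,0,0]],
  [[0.2,0,0],[0,0,0]],
  [[0.25,0,0],[0,0,0]],
])

```text
t: 45.8
tool_pos: [0.4817, -0.2078, 0.0446]
orientation: [2.171, 2.271, -0.0]
force: [0.1, -3.2, -2.0]
opening: 0.0121
gripper_force: 30.0
```

jog_arm([
  [[0.05,0,0],[0,0,0]],
  [[0.1,0,0],[0,0,0]],
  [[0.15,0,0],[0,0,0]],
  [[0.2,0,0],[0,0,0]],
  [[0.25,0,0],[0,0,0]],
])

```text
t: 46.3
tool_pos: [0.4795, -0.1579, 0.0446]
orientation: [2.171, 2.271, -0.0]
force: [0.2, -3.5, -2.3]
opening: 0.0117
gripper_force: 30.0
```

jog_arm([
  [[0.05,0,0],[0,0,0]],
  [[0.1,0,0],[0,0,0]],
  [[0.15,0,0],[0,0,0]],
  [[0.2,0,0],[0,0,0]],
  [[0.25,0,0],[0,0,0]],
])

```text
t: 46.8
tool_pos: [0.4772, -0.1079, 0.0446]
orientation: [-2.171, -2.271, 0.0]
force: [-0.2, -3.2, -2.4]
opening: 0.0118
gripper_force: 30.0
```

jog_arm([
  [[0.05,0,0],[0,0,0]],
  [[0.1,0,0],[0,0,0]],
  [[0.15,0,0],[0,0,0]],
  [[0.2,0,0],[0,0,0]],
  [[0.25,0,0],[0,0,0]],
])

```text
t: 47.3
tool_pos: [0.475, -0.058, 0.0446]
orientation: [-2.171, -2.271, 0.0]
force: [-0.3, -3.5, -2.6]
opening: 0.012
gripper_force: 30.0
```

jog_arm([
  [[0.05,0,0],[0,0,0]],
  [[0.1,0,0],[0,0,0]],
  [[0.15,0,0],[0,0,0]],
  [[0.18,0,0],[0,0,0]],
  [[0.2,0,0],[0,0,0]],
])

```text
t: 47.8
tool_pos: [0.4732, -0.0182, 0.0445]
orientation: [-2.17, -2.271, 0.0]
force: [1.3, -3.4, -1.7]
opening: 0.012
gripper_force: 30.0
```

jog_arm([
  [[0.015,0,0],[0,0,0]],
  [[0.03,0,0],[0,0,0]],
  [[0.045,0,0],[0,0,0]],
  [[0.06,0,0],[0,0,0]],
  [[0.075,0,0],[0,0,0]],
])

```text
t: 48.3
tool_pos: [0.4726, -0.0038, 0.0446]
orientation: [-2.171, -2.27, 0.0]
force: [-0.4, -3.9, -1.9]
opening: 0.0119
gripper_force: 30.0
```

Now I'll creep to contact, 1 mm per row.

jog_arm([
  [[0.005,0,0],[0,0,0]],
  [[0.01,0,0],[0,0,0]],
  [[0.015,0,0],[0,0,0]],
  [[0.02,0,0],[0,0,0]],
  [[0.025,0,0],[0,0,0]],
])

```text
t: 48.8
tool_pos: [0.4723, 0.0011, 0.0446]
orientation: [-2.171, -2.27, 0.0]
force: [0.0, -3.2, -2.6]
opening: 0.012
gripper_force: 30.0
```

jog_arm([
  [[0.005,0,0],[0,0,0]],
  [[0.01,0,0],[0,0,0]],
  [[0.015,0,0],[0,0,0]],
])

```text
t: 49.1
tool_pos: [0.4723, 0.0037, 0.0447]
orientation: [2.171, 2.27, -0.001]
force: [-1.5, -9.5, -1.7]
opening: 0.0119
gripper_force: 30.0
```

jog_arm([
  [[0.004,0,0],[0,0,0]],
  [[0.007,0,0],[0,0,0]],
  [[0.007,0,0],[0,0,0]],
])

```text
t: 49.4
tool_pos: [0.4724, 0.0037, 0.045]
orientation: [2.17, 2.269, -0.003]
force: [-0.5, -13.6, 0.7]
opening: 0.0117
gripper_force: 30.0
```

jog_arm([
  [[0,0,0],[0,0,0]],
  [[0,0,0],[0,0,0]],
])

```text
t: 49.6
tool_pos: [0.4724, 0.0037, 0.045]
orientation: [2.17, 2.269, -0.003]
force: [-1.4, -13.0, 1.4]
opening: 0.0118
gripper_force: 30.0
```

The tray stalled against the back at the expected place, so it's home. I'll release and rise to the earlier look pose.

jog_arm([
  [[0,0,0],[0,0,0]],
  [[0,0,0],[0,0,0]],
  [[0,0,0],[0,0,0]],
  [[0,0,0],[0,0,0]],
  [[0,0,0],[0,0,0]],
], hand=-0.1)

```text
t: 50.1
tool_pos: [0.4722, 0.0058, 0.0446]
orientation: [-2.171, -2.271, -0.0]
force: [0.3, -0.0, 0.1]
opening: 0.0474
gripper_force: 0.0
```

jog_arm([
  [[0,0,-0.1],[0,0,0]],
  [[0,0,-0.3],[0,0,0]],
  [[0,0,-0.5],[0,0,0]],
  [[0,0,-0.7],[0,0,0]],
  [[0,0,-0.9],[0,0,0]],
])

```text
t: 50.6
tool_pos: [0.4719, 0.0057, 0.2262]
orientation: [2.171, 2.271, 0.0]
force: [1.1, 0.3, -0.8]
opening: 0.0513
gripper_force: 0.0
```

jog_arm([
  [[0.1,0.05,-0.2],[0,0,0.01]],
  [[0.2,0.1,-0.4],[0,0,0.02]],
  [[0.35,0.15,-0.6],[0,0,0.029]],
  [[0.47,0.165,-0.8],[0,0,0.029]],
  [[0.47,0.165,-0.97],[0,0,0.029]],
])

```text
t: 51.1
tool_pos: [0.5009, 0.1036, 0.4207]
orientation: [-2.219, -2.224, -0.003]
force: [0.1, -0.3, 0.3]
opening: 0.051
gripper_force: 0.0
```

jog_arm([
  [[0,0,0],[0,0,0]],
  [[0,0,0],[0,0,0]],
  [[0,0,0],[0,0,0]],
  [[0,0,0],[0,0,0]],
  [[0,0,0],[0,0,0]],
])

```text
t: 51.6
tool_pos: [0.5005, 0.1006, 0.4172]
orientation: [-2.222, -2.219, 0.003]
force: [0.1, 0.3, 0.3]
opening: 0.051
gripper_force: 0.0
```

```bash
cat > bar.py <<'E'
from tr import *
def bar(c,roi,z=.12):
    x0,y0,x1,y1=roi; im=c['frame'][y0:y1,x0:x1]; hsv=cv2.cvtColor(im,cv2.COLOR_RGB2HSV)
    m=((hsv[...,0]<14)&(hsv[...,1]>130)&(hsv[...,2]>60)&(hsv[...,2]<235)).astype(np.uint8)
    n,l,st,ce=cv2.connectedComponentsWithStats(m)
    i=1+np.argmax(st[1:,4]); (u,v),(w,h),a=cv2.minAreaRect(np.argwhere(l==i)[:,::-1].astype(np.float32))
    b=cv2.boxPoints(((u,v),(w,h),a)); b=b[np.argsort(b[:,1])]; e=[b[:2].mean(0)+[x0,y0],b[2:].mean(0)+[x0,y0]]
    X=[onz(c,*p,z)[:2] for p in e]; q=X[0]-X[1]
    return st[i],np.round(e,1),np.round((X[0]+X[1])/2,4),np.linalg.norm(q).round(4),np.degrees(np.arctan2(-q[0],q[1])).round(2)
E
python3 - <<'E'
from bar import *
o=dict(np.load('w11.npz')); o['n']='wrist'; o['f']=float(o['f'])
c=cam('wrist'); R=(315,100,375,185)
print(bar(o,R)); print(bar(c,R)); goto([.6107,.1232,.22],.244)
x=cv2.absdiff(o['frame'],c['frame'])[100:185,310:375].mean(); print('diff',x)
# tray home: grip & lids through the cover
for l in wlids(c): print(l)
g=cv2.cvtColor(c['frame'],cv2.COLOR_RGB2HSV); np.savez('w12.npz',**c)
E
```

```text
(array([ 27,   8,  20,  73, 458], dtype=int32), array([[344.2, 107.7],
       [359.4, 180.1]]), array([0.6063, 0.1438]), np.float64(0.1086), np.float64(13.68))
(array([ 27,   9,  21,  74, 468], dtype=int32), array([[344.8, 108.8],
       [360.2, 181.7]]), array([0.6063, 0.1441]), np.float64(0.1087), np.float64(13.91))
t 51.65 pos [0.5006 0.1006 0.4175] shift [0.114 0.552 0.987] turn [-0.001 -0.    -0.156]
diff 16.903046757164404
(2, array([0.467 , 0.1328]), np.float64(0.0427), array([258.2, 149.8]))
(3, array([0.4675, 0.1334]), np.float64(0.0421), array([258.2, 149.8]))
(2, array([0.4705, 0.0861]), np.float64(0.0416), array([260.8, 178.8]))
(3, array([0.471 , 0.0874]), np.float64(0.0409), array([260.8, 178.8]))
```

jog_arm([
  [[0.03,0.14,0],[0,0,-0.05]],
  [[0.06,0.28,0],[0,0,-0.1]],
  [[0.09,0.42,0.1],[0,0,-0.155]],
  [[0.11,0.554,0.3],[0,0,-0.155]],
  [[0.11,0.554,0.5],[0,0,-0.155]],
])

```text
t: 52.15
tool_pos: [0.6138, 0.1228, 0.3157]
orientation: [-1.936, -2.474, 0.001]
force: [1.2, -0.2, -1.1]
opening: 0.0513
gripper_force: 0.0
```

jog_arm([
  [[0,0,0.2],[0,0,0]],
  [[0,0,0.4],[0,0,0]],
  [[0,0,0.5],[0,0,0]],
  [[0,0,0.5],[0,0,0]],
  [[0,0,0.5],[0,0,0]],
])

```text
t: 52.65
tool_pos: [0.6117, 0.1227, 0.2189]
orientation: [-1.936, -2.474, 0.0]
force: [0.4, 0.1, 0.8]
opening: 0.0515
gripper_force: 0.0
```

jog_arm([
  [[0,0,0],[0,0,0]],
  [[0,0,0],[0,0,0]],
  [[0,0,0],[0,0,0]],
])

```text
t: 52.95
tool_pos: [0.6125, 0.1229, 0.2203]
orientation: [1.935, 2.473, 0.003]
force: [-0.5, 1.1, -0.6]
opening: 0.0512
gripper_force: 0.0
```

Run:
```python
from bar import *
goto([.6113,.1226,.101],.243)
c=cam('wrist'); print(bar(c,(225,60,330,245)))
```

```text
t 52.95 pos [0.6125 0.1229 0.2203] shift [ 0.    -0.008  0.596] turn [ 0.002  0.    -0.   ]
(array([  46,   59,   12,  126, 1376], dtype=int32), array([[276.5, 119. ],
       [276.5, 244. ]]), array([0.6052, 0.1449]), np.float64(0.1065), np.float64(13.83))
```

jog_arm([
  [[0,-0.01,0.15],[0,0,0]],
  [[0,-0.01,0.3],[0,0,0]],
  [[0,-0.01,0.45],[0,0,0]],
  [[0,-0.01,0.55],[0,0,0]],
  [[0,-0.01,0.595],[0,0,0]],
])

```text
t: 53.5
tool_pos: [0.6083, 0.1221, 0.0971]
orientation: [-1.935, -2.472, 0.004]
force: [-0.6, 0.2, -0.3]
opening: 0.0511
gripper_force: 0.0
```

jog_arm([
  [[0,0,0],[0,0,0]],
  [[0,0,0],[0,0,0]],
  [[0,0,0],[0,0,0]],
])

```text
t: 53.8
tool_pos: [0.6111, 0.1225, 0.1016]
orientation: [1.935, 2.472, 0.003]
force: [0.4, 0.5, 0.4]
opening: 0.0509
gripper_force: 0.0
```

jog_arm([
  [[0,0,0],[0,0,0]],
  [[0,0,0],[0,0,0]],
  [[0,0,0],[0,0,0]],
  [[0,0,0],[0,0,0]],
  [[0,0,0],[0,0,0]],
], hand=1, squeeze=50)

```text
t: 54.3
tool_pos: [0.6098, 0.1223, 0.0996]
orientation: [1.936, 2.474, -0.0]
force: [0.0, 0.6, 0.8]
opening: 0.0159
gripper_force: 0.0
```

jog_arm([
  [[0,0,0],[0,0,0]],
  [[0,0,0],[0,0,0]],
  [[0,0,0],[0,0,0]],
  [[0,0,0],[0,0,0]],
])

```text
t: 54.7
tool_pos: [0.6098, 0.1223, 0.0996]
orientation: [1.936, 2.474, 0.0]
force: [1.0, -0.4, -0.3]
opening: 0.0084
gripper_force: 50.0
```

jog_arm([
  [[0,0,-0.03],[0,0,0]],
  [[0,0,-0.07],[0,0,0]],
  [[0,0,-0.11],[0,0,0]],
  [[0,0,-0.15],[0,0,0]],
  [[0,0,-0.15],[0,0,0]],
])

```text
t: 55.2
tool_pos: [0.611, 0.1225, 0.1319]
orientation: [1.935, 2.472, 0.004]
force: [-0.2, -0.1, -1.3]
opening: 0.0084
gripper_force: 50.0
```

Run:
```python
from bar import *
s=robot.read_state(); print(s['wrist_torque'].round(3),s['force'].round(2))
c=cam('wrist'); print(bar(c,(225,60,330,245),s['tool_pos'][2]+.019)); goto([.6,.3,.29],-.19)
```

```text
[-0.079  0.036  0.055] [-0.24 -0.09 -1.29]
(array([  44,   54,   22,  131, 2710], dtype=int32), array([[279.5, 114. ],
       [279.5, 244. ]]), array([0.6002, 0.1673]), np.float64(0.0608), np.float64(13.94))
t 55.25 pos [0.6106 0.1224 0.1309] shift [ 0.874  0.164 -0.795] turn [ 0.001 -0.     0.275]
```

Caddy held. It has to thread on from outside the tip, with the bar at about z 0.289 so the hook passes between bar and box rim.

jog_arm([
  [[0,0,-0.1],[0,0,0]],
  [[0,0,-0.2],[0,0,0]],
  [[0,0,-0.3],[0,0,0]],
  [[0,0,-0.4],[0,0,0]],
  [[0,0,-0.5],[0,0,0]],
])

```text
t: 55.75
tool_pos: [0.6095, 0.1223, 0.2299]
orientation: [-1.936, -2.474, 0.001]
force: [0.6, 0.9, -0.9]
opening: 0.0086
gripper_force: 50.0
```

jog_arm([
  [[0,0,-0.1],[0,0,0]],
  [[0,0,-0.16],[0,0,0]],
  [[0,0,-0.2],[0,0,0]],
  [[0,0,-0.2],[0,0,0]],
  [[0,0,-0.2],[0,0,0]],
])

```text
t: 56.25
tool_pos: [0.6095, 0.1223, 0.2686]
orientation: [-1.936, -2.473, 0.001]
force: [-0.6, 0.5, -2.0]
opening: 0.0085
gripper_force: 50.0
```

Run:
```python
from bar import *
goto([.52,.16,.270],-.2)
S=cam('scene');D=cam('side'); np.savez('s13.npz',**S); np.savez('d13.npz',**D)
for c in(S,D): print(c['n'],'bar mid proj',proj(c,[.6042,.1448,.289]),'ends',proj(c,[.6042-.0119,.1448+.0485,.289]),proj(c,[.6042+.0119,.1448-.0485,.289]))
```

```text
t 56.25 pos [0.6095 0.1223 0.2686] shift [ 0.291 -0.389 -0.007] turn [-0.001  0.     0.282]
scene bar mid proj (np.float64(317.60834845710195), np.float64(186.5440893449717)) ends (np.float64(338.4527038690477), np.float64(189.02354491584734)) (np.float64(297.03300862939795), np.float64(184.09663342943765))
side bar mid proj (np.float64(277.46466592994454), np.float64(141.56382025927147)) ends (np.float64(266.61102316588676), np.float64(136.57975481155677)) (np.float64(288.90034993981567), np.float64(146.81516294518764))
```

Run:
```python
from tr import *
c=dict(np.load('s13.npz')); hsv=cv2.cvtColor(c['frame'],cv2.COLOR_RGB2HSV)
m=((hsv[...,0]<14)&(hsv[...,1]>120)&(hsv[...,2]<200)&(hsv[...,2]>40))
for x in range(292,346,4):
    r=np.where(m[165:215,x])[0]+165; print(x,r.tolist())
g=((hsv[...,1]<40)&(hsv[...,2]>110)&(hsv[...,2]<235)).astype(np.uint8)[190:270,270:360]
n,l,st,ce=cv2.connectedComponentsWithStats(g); print([ (st[i]+[270,190,0,0,0]).tolist() for i in range(1,n) if st[i,4]>150])
```

```text
292 []
296 []
300 []
304 []
308 []
312 []
316 []
320 []
324 []
328 [187, 188]
332 [188, 189]
336 [188, 189]
340 []
344 []
[[293, 193, 55, 39, 1160]]
```

jog_arm([
  [[0.02,-0.08,0],[0,0,0.03]],
  [[0.06,-0.18,0],[0,0,0.09]],
  [[0.12,-0.28,0],[0,0,0.16]],
  [[0.2,-0.35,-0.005],[0,0,0.23]],
  [[0.291,-0.389,-0.007],[0,0,0.282]],
])

```text
t: 56.85
tool_pos: [0.5189, 0.16, 0.2701]
orientation: [-2.437, -1.982, 0.002]
force: [0.9, 0.4, -0.7]
opening: 0.0087
gripper_force: 50.0
```

jog_arm([
  [[0,0,0],[0,0,0]],
  [[0,0,0],[0,0,0]],
  [[0,0,0],[0,0,0]],
])

```text
t: 57.15
tool_pos: [0.5205, 0.1596, 0.2705]
orientation: [2.431, 1.99, -0.001]
force: [0.1, 0.6, -0.7]
opening: 0.0085
gripper_force: 50.0
```

Run:
```python
from bar import *
goto([.5262,.2902,.270],-.2)
c=cam('wrist'); np.savez('w14.npz',**c)
for n,X in(('tip',[.574,.3043,.275]),('seat',[.5994,.2987,.249]),('post',[.668,.285,.267])): print(n,np.round(proj(c,X),1))
# steel hook: grey pixels near predicted line
u0,v0=np.array(proj(c,[.574,.3043,.275])).astype(int)
f=c['frame']; hsv=cv2.cvtColor(f,cv2.COLOR_RGB2HSV); g=((hsv[...,1]<45)&(hsv[...,2]>110)).astype(np.uint8)
n,l,st,ce=cv2.connectedComponentsWithStats(g); print([(st[i].tolist(),ce[i].round(1).tolist()) for i in range(1,n) if st[i,4]>60 and st[i,1]<200])
EE=None
```

```text
t 57.15 pos [0.5205 0.1596 0.2705] shift [ 0.646 -0.101  0.002] turn [-0.     0.     0.001]
tip [325.3 -25.2]
seat [363.   -2.8]
post [479.3   7.3]
[([209, 0, 40, 9, 87], [231.8, 3.6]), ([365, 0, 97, 12, 552], [424.1, 3.5]), ([176, 26, 39, 13, 62], [193.8, 32.0]), ([171, 54, 59, 52, 2242], [198.7, 80.0]), ([161, 108, 109, 162, 5797], [210.2, 154.9]), ([289, 118, 54, 152, 892], [331.7, 174.6]), ([291, 124, 35, 105, 3256], [307.7, 174.4]), ([229, 168, 40, 133, 3217], [252.4, 224.8])]
```

jog_arm([
  [[0.08,-0.1,0],[0,0,0]],
  [[0.22,-0.1,0],[0,0,0]],
  [[0.38,-0.1,0],[0,0,0]],
  [[0.54,-0.1,0],[0,0,0]],
  [[0.646,-0.1,0],[0,0,0]],
])

```text
t: 57.7
tool_pos: [0.5269, 0.292, 0.2704]
orientation: [-2.431, -1.989, 0.001]
force: [-0.1, -0.6, -1.3]
opening: 0.009
gripper_force: 50.0
```

jog_arm([
  [[0,0,0],[0,0,0]],
  [[0,0,0],[0,0,0]],
  [[0,0,0],[0,0,0]],
])

```text
t: 58.0
tool_pos: [0.5266, 0.2896, 0.2707]
orientation: [2.433, 1.987, -0.001]
force: [-0.6, -1.4, -1.2]
opening: 0.0084
gripper_force: 50.0
```

Run:
```python
from bar import *
goto([.5948,.2762,.270],-.2)
c=cam('wrist'); np.savez('w15.npz',**c)
for n,X in(('tip',[.574,.3043,.275]),('seat',[.5994,.2987,.249]),('post',[.668,.285,.267]),('mid',[.531,.3127,.289]),('barend+',[.5409,.3617,.289])): print(n,np.round(proj(c,X),1))
f=c['frame']; hsv=cv2.cvtColor(f,cv2.COLOR_RGB2HSV)
g=((hsv[...,1]<45)&(hsv[...,2]>90)).astype(np.uint8); 
for x in range(320,470,10):
    r=np.where(g[120:300,x])[0]+120; print(x,(r.min(),r.max(),len(r)) if len(r) else None,end=' ')
print(bar(c,(240,100,320,250),.289))
```

```text
t 58.0 pos [0.5266 0.2896 0.2707] shift [0.002 0.348 0.004] turn [-0.     0.    -0.001]
tip [360.8 219.3]
seat [391.  207.7]
post [497.2 214.8]
mid [277.4 228.6]
barend+ [277.2 121.4]
320 (np.int64(120), np.int64(268), 118) 330 (np.int64(120), np.int64(269), 5) 340 (np.int64(120), np.int64(213), 94) 350 None 360 (np.int64(211), np.int64(221), 11) 370 (np.int64(204), np.int64(219), 15) 380 (np.int64(200), np.int64(208), 9) 390 (np.int64(200), np.int64(209), 10) 400 (np.int64(199), np.int64(208), 10) 410 (np.int64(199), np.int64(208), 10) 420 (np.int64(200), np.int64(208), 9) 430 (np.int64(200), np.int64(208), 9) 440 (np.int64(201), np.int64(299), 10) 450 (np.int64(201), np.int64(298), 10) 460 (np.int64(202), np.int64(298), 10) (array([  29,   14,   22,  136, 2773], dtype=int32), array([[279.5, 114. ],
       [279.5, 249. ]]), array([0.5362, 0.3335]), np.float64(0.0638), np.float64(-11.48))
```

jog_arm([
  [[0.008,0.05,0],[0,0,0]],
  [[0.008,0.12,0],[0,0,0]],
  [[0.008,0.2,0],[0,0,0]],
  [[0.008,0.28,0],[0,0,0]],
  [[0.008,0.35,0],[0,0,0]],
])

```text
t: 58.55
tool_pos: [0.5968, 0.2773, 0.2711]
orientation: [2.433, 1.987, 0.001]
force: [-1.0, 0.7, -1.4]
opening: 0.0089
gripper_force: 50.0
```

jog_arm([
  [[0,0,0],[0,0,0]],
  [[0,0,0],[0,0,0]],
  [[0,0,0],[0,0,0]],
])

```text
t: 58.85
tool_pos: [0.595, 0.2783, 0.2711]
orientation: [-2.432, -1.988, 0.0]
force: [-0.4, -0.2, -1.6]
opening: 0.0087
gripper_force: 50.0
```

Run:
```python
from bar import *
goto([.5948,.2762,.236],-.2)
c=cam('wrist'); np.savez('w16.npz',**c)
for n,X in(('tip',[.574,.3043,.275]),('seat',[.5994,.2987,.249]),('post',[.668,.285,.267])): print(n,np.round(proj(c,X),1))
f=c['frame']; hsv=cv2.cvtColor(f,cv2.COLOR_RGB2HSV)
g=((hsv[...,1]<45)&(hsv[...,2]>90)).astype(np.uint8); 
for x in range(215,400,6):
    r=np.where(g[190:240,x])[0]+190; print(x,(r.min(),r.max(),len(r)) if len(r) else None,end=' ')
```

```text
t 58.85 pos [0.595  0.2783 0.2711] shift [-0.01   0.001  0.175] turn [-0. -0. -0.]
tip [229.  223.7]
seat [278.8 211.5]
post [401.6 219.5]
215 None 221 (np.int64(190), np.int64(221), 32) 227 (np.int64(214), np.int64(238), 9) 233 (np.int64(197), np.int64(235), 20) 239 (np.int64(190), np.int64(239), 47) 245 (np.int64(190), np.int64(239), 49) 251 (np.int64(190), np.int64(239), 47) 257 (np.int64(190), np.int64(239), 50) 263 (np.int64(190), np.int64(239), 48) 269 None 275 None 281 None 287 None 293 (np.int64(190), np.int64(220), 30) 299 (np.int64(190), np.int64(222), 32) 305 (np.int64(190), np.int64(238), 35) 311 (np.int64(190), np.int64(239), 37) 317 (np.int64(190), np.int64(226), 37) 323 (np.int64(190), np.int64(228), 38) 329 (np.int64(203), np.int64(214), 12) 335 (np.int64(203), np.int64(215), 13) 341 (np.int64(190), np.int64(215), 26) 347 (np.int64(204), np.int64(214), 11) 353 (np.int64(204), np.int64(214), 11) 359 (np.int64(205), np.int64(215), 11) 365 (np.int64(205), np.int64(214), 10) 371 (np.int64(205), np.int64(214), 10) 377 (np.int64(205), np.int64(215), 11) 383 (np.int64(205), np.int64(215), 11) 389 None 395 None
```

jog_arm([
  [[0,0,0.03],[0,0,0]],
  [[0,0,0.06],[0,0,0]],
  [[0,0,0.09],[0,0,0]],
  [[0,0,0.12],[0,0,0]],
  [[0,0,0.14],[0,0,0]],
])

```text
t: 59.4
tool_pos: [0.5949, 0.2783, 0.2418]
orientation: [-2.432, -1.988, 0.002]
force: [-0.1, 0.1, -2.1]
opening: 0.0084
gripper_force: 50.0
```

jog_arm([
  [[0,0,0.01],[0,0,0]],
  [[0,0,0.02],[0,0,0]],
  [[0,0,0.025],[0,0,0]],
  [[0,0,0.03],[0,0,0]],
])

```text
t: 59.8
tool_pos: [0.5954, 0.2784, 0.2372]
orientation: [2.432, 1.988, 0.001]
force: [-0.2, 0.2, -1.6]
opening: 0.0087
gripper_force: 50.0
```

jog_arm([
  [[0,0,0.003],[0,0,0]],
  [[0,0,0.006],[0,0,0]],
  [[0,0,0.01],[0,0,0]],
  [[0,0,0.01],[0,0,0]],
])

```text
t: 60.2
tool_pos: [0.5953, 0.2783, 0.2349]
orientation: [-2.432, -1.988, 0.0]
force: [-0.1, -0.7, -1.6]
opening: 0.0084
gripper_force: 50.0
```

jog_arm([
  [[0,0,0.003],[0,0,0]],
  [[0,0,0.005],[0,0,0]],
  [[0,0,0.005],[0,0,0]],
])

```text
t: 60.5
tool_pos: [0.5953, 0.2784, 0.2339]
orientation: [-2.432, -1.988, 0.0]
force: [0.2, -0.6, -1.3]
opening: 0.0088
gripper_force: 50.0
```

jog_arm([
  [[0,0,0.003],[0,0,0]],
  [[0,0,0.006],[0,0,0]],
  [[0,0,0.006],[0,0,0]],
])

```text
t: 60.8
tool_pos: [0.5954, 0.2784, 0.2333]
orientation: [2.432, 1.988, 0.001]
force: [-1.8, -1.6, 1.9]
opening: 0.0084
gripper_force: 50.0
```

jog_arm([
  [[0,0,0],[0,0,0]],
  [[0,0,0],[0,0,0]],
  [[0,0,0],[0,0,0]],
  [[0,0,0],[0,0,0]],
  [[0,0,0],[0,0,0]],
], hand=0.3)

```text
t: 61.3
tool_pos: [0.5953, 0.2784, 0.2327]
orientation: [-2.432, -1.988, 0.0]
force: [-0.7, -0.5, 0.2]
opening: 0.0322
gripper_force: 0.0
```

jog_arm([
  [[0,0,0],[0,0,0]],
  [[0,0,0],[0,0,0]],
  [[0,0,0],[0,0,0]],
  [[0,0,0],[0,0,0]],
  [[0,0,0],[0,0,0]],
])

```text
t: 61.8
tool_pos: [0.5953, 0.2784, 0.2328]
orientation: [2.432, 1.988, 0.0]
force: [1.1, 0.4, 0.4]
opening: 0.0325
gripper_force: 0.0
```

Run:
```python
from bar import *
c=cam('wrist'); print(bar(c,(225,60,330,250),.254)); D=cam('side'); S=cam('scene')
for c in(S,D):
    hsv=cv2.cvtColor(c['frame'],cv2.COLOR_RGB2HSV); print(c['n'],[np.round(proj(c,X),1).tolist() for X in([.5994,.2987,.254],[.5994,.2987,.164],[.5994,.2987,.134])])
```

```text
(array([  44,   54,   22,  136, 2778], dtype=int32), array([[279.5, 114. ],
       [279.5, 249. ]]), array([0.605 , 0.3228]), np.float64(0.0625), np.float64(-11.44))
scene [[378.6, 214.0], [371.7, 237.8], [369.7, 245.1]]
side [[254.5, 134.8], [255.5, 159.3], [255.8, 167.0]]
```

Bar still in place on the hook, fingers free. I'll lift straight up and back off.

jog_arm([
  [[0,0,-0.05],[0,0,0]],
  [[0,0,-0.12],[0,0,0]],
  [[0,0,-0.22],[0,0,0]],
  [[0,0,-0.35],[0,0,0]],
  [[0,0,-0.5],[0,0,0]],
])

```text
t: 62.45
tool_pos: [0.5951, 0.2783, 0.3346]
orientation: [2.432, 1.988, 0.0]
force: [-0.3, 0.2, 0.5]
opening: 0.0326
gripper_force: 0.0
```

jog_arm([
  [[-0.2,0,-0.2],[0,0,0]],
  [[-0.4,0,-0.4],[0,0,0]],
  [[-0.6,0,-0.45],[0,0,0]],
  [[-0.8,0,-0.45],[0,0,0]],
  [[-1,0,-0.45],[0,0,0]],
])

```text
t: 62.95
tool_pos: [0.5553, 0.0807, 0.4262]
orientation: [2.43, 1.986, 0.006]
force: [0.6, -0.3, 0.1]
opening: 0.0327
gripper_force: 0.0
```

jog_arm([
  [[0,0,0],[0,0,0]],
  [[0,0,0],[0,0,0]],
  [[0,0,0],[0,0,0]],
  [[0,0,0],[0,0,0]],
  [[0,0,0],[0,0,0]],
])

```text
t: 63.45
tool_pos: [0.5556, 0.0835, 0.4226]
orientation: [-2.43, -1.99, 0.0]
force: [-0.5, -0.1, -0.4]
opening: 0.0326
gripper_force: 0.0
```

jog_arm([
  [[0,0,0],[0,0,0]],
  [[0,0,0],[0,0,0]],
  [[0,0,0],[0,0,0]],
  [[0,0,0],[0,0,0]],
  [[0,0,0],[0,0,0]],
])

```text
t: 63.95
tool_pos: [0.5555, 0.0824, 0.4228]
orientation: [2.432, 1.988, 0.0]
force: [-0.7, 1.0, -0.0]
opening: 0.0329
gripper_force: 0.0
```

Run:
```python
from bar import *
goto([.5,.1,.4])
A=cam('wrist'); S=cam('scene'); D=cam('side')
for n,X in(('mid',[.5994,.2987,.254]),('rim',[.5994,.2987,.194])): print(n,[np.round(proj(c,X),1).tolist() for c in(A,S,D)])
u,v=map(int,proj(A,[.5994,.2987,.254])); print(bar(A,(u-45,max(v-70,0),u+45,v+70),.254))
fr=[cam('side')['frame'] for _ in range(3)]
def grey(c,box):
    x0,y0,x1,y1=box; hsv=cv2.cvtColor(c['frame'][y0:y1,x0:x1],cv2.COLOR_RGB2HSV); g=((hsv[...,1]<45)&(hsv[...,2]>90)).astype(np.uint8)
    n,l,st,ce=cv2.connectedComponentsWithStats(g); return [((st[i]+[x0,y0,0,0,0]).tolist()) for i in range(1,n) if st[i,4]>80]
print('scene',grey(S,(320,190,430,290)))
print('motion',np.abs(fr[0].astype(int)-fr[2])[100:190,220:300].mean())
# tray: grip edge position along bay axis, seen by scene & side
for c in(S,D):
    print(c['n'],[np.round(proj(c,X),1).tolist() for X in([.4719-.001,.0037-.025,.086],[.4719,.0037+.025,.086])])
    u,v=np.round(proj(c,[.4719,.0037,.075])).astype(int); print([tuple(int(q) for q in c['frame'][v,x]) for x in range(u-14,u+15,2)])
```

```text
t 63.95 pos [0.5555 0.0824 0.4228] shift [ 0.031 -0.29   0.114] turn [ 0.    -0.    -0.127]
mid [[278.8, -11.7], [378.6, 214.0], [254.5, 134.8]]
rim [[278.9, 7.2], [373.9, 230.2], [255.2, 151.3]]
(array([ 76,  10,  14,  49, 496], dtype=int32), array([[315.5,  10. ],
       [315.5,  58. ]]), array([0.6258, 0.2404]), np.float64(0.0537), np.float64(-12.05))
scene [[334, 201, 67, 63, 1519]]
motion 0.6847685185185185
scene [[276.0, 191.6], [290.8, 196.4]]
[(116, 85, 46), (116, 84, 46), (116, 82, 45), (112, 81, 44), (96, 60, 29), (93, 54, 24), (95, 54, 25), (102, 59, 27), (109, 63, 27), (107, 61, 26), (93, 54, 25), (88, 55, 26), (118, 83, 45), (94, 58, 29), (125, 104, 78)]
side [[263.8, 238.7], [256.5, 229.3]]
[(73, 88, 70), (77, 90, 72), (77, 90, 72), (70, 83, 67), (91, 83, 67), (78, 53, 33), (70, 45, 27), (81, 53, 32), (115, 75, 47), (111, 75, 48), (84, 59, 37), (77, 50, 32), (100, 65, 40), (121, 80, 48), (102, 75, 49)]
```

```bash
python3 -c "
from plant import robot
print(robot.close_job())"
```

```text
the job is handed in; nothing more can be done
None
```

Job handed in at about 64 s: all five jars stand in pockets 1–5 (placed smallest to largest), the tray stopped against the back of the bay, and the caddy hangs still on the hook; the last checks were numeric, with no verdict returned.

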